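Lift the test nest's cover with the blade and hold it on the ringed contact

ROBOT

A 7-joint arm with a two-finger parallel gripper is mounted at the origin on the work surface. World frame = base frame: x ahead of the robot, y to its left, z up, the work surface at z = 0. Lengths are in mm, angles in rad, forces in N, time in s.
With the tool pointing down it reaches from about 400 to 900 mm from the base axis. Payload 5.5 kg.
Tool frame: the origin (TCP) lies at the very end of the fingers, on their centre line; the grasp point (between the pads) lies 19 mm behind it; y points along the fingers, x is the direction in which the jaws open and shut, and the axes are right-handed (so a half turn about y gives the same grasp; the last joint's range is limited). The gripper opens to 92 mm and grips with 3 to 60 N. Pads are 19 mm wide; open, the fingers measure 130 mm over their backs; the gripper's body (75 mm by 190 mm) begins 47 mm behind the grasp point.
Start: joints at [-1.003, 0.501, -0.427, 1.55, 0.221, 1.138, -0.21], TCP at [195.028, 620.052, 204.129] pointing down, gripper open.
Joint ranges: [-2.88, 2.88], [-0.31, 2.03], [-1.54, 1.56], [0.2, 2.42], [-1.41, 4.55], [0.19, 2.02], [-2.57, 2.57]. Speed limits (rad/s): [2.57, 2.57, 3.14, 3.14, 3.14, 3.14, 3.14].

INTERFACE

Orientations are given as a unit quaternion [x, y, z, w].
In Python, from workcell import robot gives the robot as it stands.
- The arm moves only by the shell command python3 -m creep 'ROWS'. ROWS is JSON, one flat list of numbers, 5 for each row, row after row: the closure, from -1 (fully open) to 1 (shut), then the shift along the tool's x, y, z in m, then the turn about the tool's y in degrees. In form: [claw, dx, dy, dz, roll, claw, dx, dy, dz, roll, ...]. A call has 1 to 10 rows; each row shifts and turns the pose as measured when the row begins, along the tool's axes as they then stand; what a row does not reach is not made up. A row lasts 1/10 s, in which the tool goes at most 50 mm and 8.59 degrees, less where a joint would pass 70% of its speed; a pose out of reach is approached as far as the arm can. A call is refused whole if a number of a shift passes 0.05 or a number of a turn 8.59, either way. A call with a gripper value outside its range is refused whole. The fingers move at their own pace and stop on an object; the grip force is fixed at half the most. Time passes only in rows, so rows that do not move let the fingers close. It gives the time, the measured TCP pose, the force and the opening at its end, in the units of the state.
- robot.get_state(): the state, without advancing time (a new reading comes with each control period).
- robot.camera(name): name is "scene" or "top" or "wrist"; returns a dict with "img" (400x640x3 uint8, blue, green, red), "intrinsics" (3x3 intrinsics, pixels), "k1" (the pictures are not rectified: a ray, as slopes to the right and down, at radius r is drawn at 1 + k1 r^2 times it, then the intrinsics apply), "R" (3x3) and "t" (3): a world point X has camera coordinates R X + t; the wrist camera has in their place "mount" (4x4, takes a point from camera to tool coordinates, whose origin is the TCP and whose axes are the tool frame's). Camera axes: x right, y down, z forward; pixel columns grow to the right and rows downward; lengths in mm; the calibration is good to about 2 mm. A picture is of the moment at which its call begins: read the wrist's pose just before it. There is no depth.
- robot.close_job(): hands the job in, once; it reports no verdict.
The state is a dict: "clock": time; "joint_pos": joint angles; "joint_velocities": joint speeds; "effort": joint torques, N m; "ee_pos": TCP position; "eef_rot": TCP orientation; "wrist_force": force on the tool from outside, world axes, zero at the start; "ft_torque": the same for the moment, N m; "width": finger opening in mm.
Only numpy, scipy, OpenCV 4.12 (cv2) and the standard library are available. Lean on these libraries where they do the work, as an engineer would, in place of code of your own. Each camera call takes 0.05 s, during which the arm holds its last target.

TASK

Take the test blade out of its stand and, with the blade under the front tab, lever the clear cover of the test nest open until it stands past upright; the gripper and arm must not touch the cover. Then hold the blade upright with its tip on the middle of the contact that has the raised ring around it, pressing it gently about half-way down without driving it hard against its stop, and finish while still holding it there. Do not press the other two contacts and leave the other things on the bench where they are.

Things in the scene. Friction and masses are not known exactly. Their poses are not given: they have to be found in the camera images.
- probe_grip (a point): Centre of the test blade's handle, z up along it. Loose tool, about 90 g, upright in its stand: black square handle 20 x 20 x 90 mm, under it a collar 30 x 30 x 6 mm resting on the stand, under that a steel blade 60 mm long, 10 mm wide (tool y), 3 mm thick (tool x). This point is 116 mm above the blade's tip, and 126 mm above the work surface while in the stand.
- probe_tip (a point): Middle of the blade's lower end, the tip of the test blade, 116 mm below the handle's centre along the tool's own axis; same axes as the handle.
- stand: Fixed dark steel block 80 x 80 x 70 mm high with a square hole, 17 mm wide and 64 mm deep, in its top, in which the blade stands; origin at the centre of its underside.
- nest: Fixed open aluminium tray 120 mm (its x) x 160 mm (its y) x 55 mm high, walls and floor 5 mm, under the clear cover; origin at the centre of its underside. Its -x is the front, towards the robot; the hinge is at the back (+x).
- hinge (a point): Middle of the cover's hinge line, on the tray's back top edge, 60 mm behind the tray's centre and 55 mm above the work surface; axes as the tray's, the hinge runs along y.
- tab_edge (a point): Middle of the lower front edge of the cover's tab, 146 mm in front of the hinge; moves with the cover, x along the cover from tab to hinge. The tab is an aluminium tongue 60 mm wide (y), 5 mm thick, 26 mm out past the tray's front wall, 56 mm of free space under it when shut: the blade goes under it from the front, tilted, and lifts.
- cover (a joint): Opening angle of the cover in rad: 0 shut, 1.57 upright, 2.1 its stop. Clear plate 118 x 156 x 4 mm in an aluminium edge, 60 g, with a stiff hinge: it stays at any angle and needs about 1 N at the tab to move.
- ringed_top (a point): Centre of the flat top (14 mm across) of a brass sprung contact, 43 mm above the work surface when free, standing 14 mm out of a fixed grey block 36 x 36 mm in the tray. The one to press: a raised steel ring (33 mm across, 4 mm high) surrounds its foot. The three blocks stand in a row along the tray's y in any order, 44 mm apart, each up to 15 mm off the row's line.
- ringed_contact (a joint): How far the ringed contact is pressed down, in m: 0 free, 0.010 fully down at its stop. Soft spring: 0.8 N to start moving, 0.3 N more per mm.
- plain1_top (a point): Centre of the flat top (14 mm across) of a brass sprung contact, 43 mm above the work surface when free, standing 14 mm out of a fixed grey block 36 x 36 mm in the tray. No ring round its foot: leave it alone. The three blocks stand in a row along the tray's y in any order, 44 mm apart, each up to 15 mm off the row's line.
- plain2_top (a point): Centre of the flat top (14 mm across) of a brass sprung contact, 43 mm above the work surface when free, standing 14 mm out of a fixed grey block 36 x 36 mm in the tray. No ring round its foot: leave it alone. The three blocks stand in a row along the tray's y in any order, 44 mm apart, each up to 15 mm off the row's line.
- probe: The test blade as a whole; origin at the centre of its collar's underside, z up the handle.
- parts_bin: Loose blue open bin 110 x 100 x 50 mm with brass pins in it; origin at the centre of its underside. Leave it.
- dial_gauge: Loose dial gauge on a steel foot 70 x 70 mm, 155 mm high; origin at the centre of its underside. Leave it.
- breaker: Loose white breaker housing 75 x 54 x 74 mm high; origin at the centre of its underside. Leave it.
- plain1_contact (a joint): How far that plain contact is pressed down, in m (0 free).
- plain2_contact (a joint): How far that plain contact is pressed down, in m (0 free).
There are look-alikes about, which are no part of the job. What is shaped like the stand but orange or red is not meant. Of the things shaped like the probe, the black one is meant.

How it is judged:
By the outcome, as a careful person would: the job done as asked, in the order asked, and still so for the second after the job is handed in, while the arm keeps its last pose, push and grip.
It also fails if it takes over 51 s, if anything falls off the work surface, if the arm or the gripper's body presses on something with over 40 N, if the wrist force passes 120 N, or if a joint passes its speed limit or range.

## Working session

There is one attempt and no reset: what is moved stays moved. The work goes in short steps, Python scripts to look and compute and a shell command to move; the robot and the scene stay as the last step left them, time stands still between calls to the robot, and variables do not carry over. Pictures are saved under pics/ and viewed, and the job is handed in when it is done.

```bash
ls -la; mkdir -p pics; python3 - <<'E'
from workcell import robot
import cv2
print(robot.get_state())
for n in ["scene","top","wrist"]:
    c=robot.camera(n); cv2.imwrite(f"pics/{n}0.png",c["img"])
    print(n,{k:(v.tolist() if hasattr(v,'tolist') else v) for k,v in c.items() if k!="img"})
E
```

```text
total 12
drwxr-xr-x  3 agent agent 4096 Dec  7 08:48 .
drwxr-xr-x 23 root  root  4096 Dec  7 08:48 ..
drwxr-xr-x  2 agent agent 4096 Dec  7 08:48 pics
{'clock': 0.0, 'joint_pos': array([-1.00281292,  0.50184156, -0.42678634,  1.55145222,  0.22080047,
        1.13829812, -0.21029991]), 'joint_velocities': array([ 0.00045263,  0.00080698, -0.00109344,  0.00097785,  0.00117811,
       -0.00183525,  0.00018239]), 'effort': array([-1.45082897e-03, -5.66585505e+01, -5.81631303e+00, -2.79121900e+01,
       -6.82395673e-02,  3.07319511e-02,  2.00339205e-04]), 'ee_pos': array([194.87591989, 619.31673935, 203.08098706]), 'eef_rot': array([ 0.57048421,  0.41775207, -0.41888508, -0.56970718]), 'wrist_force': array([ 0.02576152, -0.3477247 , -0.97589979]), 'ft_torque': array([ 0.02021272, -0.02913455,  0.0170767 ]), 'width': 91.79170436728131}
scene {'intrinsics': [[481.02044212676844, 0.0, 311.4845242318481], [0.0, 481.02044212676844, 202.3073260481052], [0.0, 0.0, 1.0]], 'k1': -0.06113298063223159, 'R': [[-0.42612573440659046, 0.9045122237235348, -0.01656790907599587], [0.5772709955148388, 0.25
[... 356 characters left out ...]
0444, -0.9998174097895904, -0.013676961261848322], [-0.9903784462929087, 0.015100702884009224, -0.13755908509020096], [0.13774049987628187, 0.011709647904324305, -0.9903991310778644]], 't': [-38.12934258496605, 572.3359889554913, 1027.4834788852995]}
wrist {'intrinsics': [[331.4879198166487, 0.0, 319.7269748982533], [0.0, 331.4879198166487, 196.49148493834275], [0.0, 0.0, 1.0]], 'k1': -0.06209237406485694, 'mount': [[0.999999252639083, 0.0006565404162558303, 0.0010313466706707729, 0.9883698509265404], [-0.000800207725018732, -0.2862995163178585, 0.9581398366750826, -180.5373693352256], [0.0009243315801710705, -0.9581399458903902, -0.286298776980077, 77.14481259668204], [0.0, 0.0, 0.0, 1.0]]}
```

View pics/scene0.png

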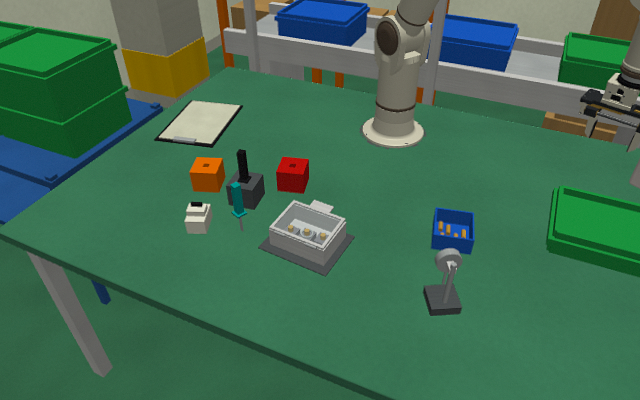

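View pics/top0.png

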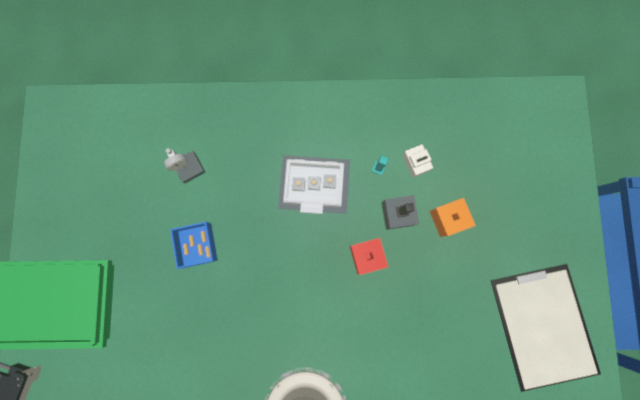

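View pics/wrist0.png

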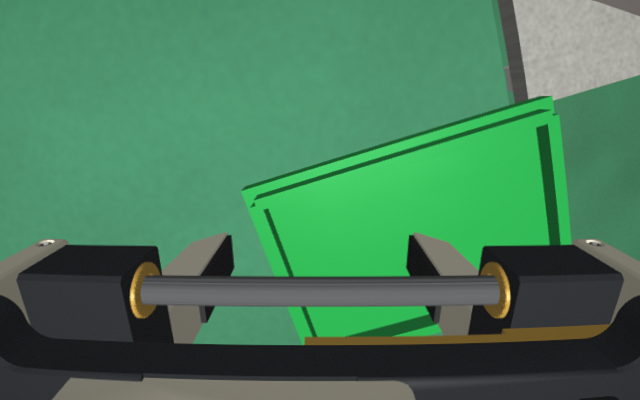

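```bash
cat > h.py <<'E'
import numpy as np, cv2
from scipy.spatial.transform import Rotation as Rn
from workcell import robot
def ray(c,uv,st=None):
    K=np.array(c["intrinsics"]); k=c["k1"]
    D=np.array([k,0,0,0,0.])
    p=cv2.undistortPoints(np.array([[uv]],float),K,D,None,None)[0,0]
    d=np.array([p[0],p[1],1.])
    if "mount" in c:
        M=np.array(c["mount"]); T=Rn.from_quat(st["eef_rot"]).as_matrix()
        o=T@M[:3,3]+st["ee_pos"]; d=T@M[:3,:3]@d
    else:
        R=np.array(c["R"]);t=np.array(c["t"]); o=-R.T@t; d=R.T@d
    return o,d/np.linalg.norm(d)
def plane(c,uv,z,st=None):
    o,d=ray(c,uv,st); return o+d*(z-o[2])/d[2]
def proj(c,X,st=None):
    K=np.array(c["intrinsics"]);X=np.array(X,float)
    if "mount" in c:
        M=np.array(c["mount"]); T=Rn.from_quat(st["eef_rot"]).as_matrix()
        x=M[:3,:3].T@(T.T@(X-st["ee_pos"])-M[:3,3])
    else: x=np.array(c["R"])@X+np.array(c["t"])
    return cv2.projectPoints(x[None],np.zeros(3),np.zeros(3),K,np.array([c["k1"],0,0,0,0.]))[0][0,0]
def tri(*rs):
    A=0;b=0
    for o,d in rs:
        P=np.eye(3)-np.outer(d,d);A=A+P;b=b+P@o
    X=np.linalg.solve(A,b); return X,[np.linalg.norm((np.eye(3)-np.outer(d,d))@(X-o)) for o,d in rs]
def snap(n,tag):
    st=robot.get_state(); c=robot.camera(n); cv2.imwrite(f"pics/{tag}.png",c["img"]); return st,c
E
python3 - <<'E'
from h import *
a=cv2.imread("pics/top0.png");b=cv2.imread("pics/scene0.png")
A=cv2.resize(a[140:280,265:485],(792,504),interpolation=cv2.INTER_CUBIC)
B=cv2.resize(b[140:280,175:375],(800,560),interpolation=cv2.INTER_CUBIC)
cv2.imwrite("pics/topc.png",A);cv2.imwrite("pics/scenec.png",B)
T=Rn.from_quat(robot.get_state()["eef_rot"]).as_matrix();print(T.round(3))
E
```

```text
[[ 0.3   -0.001 -0.954]
 [ 0.954 -0.001  0.3  ]
 [-0.002 -1.     0.   ]]
```

View pics/topc.png

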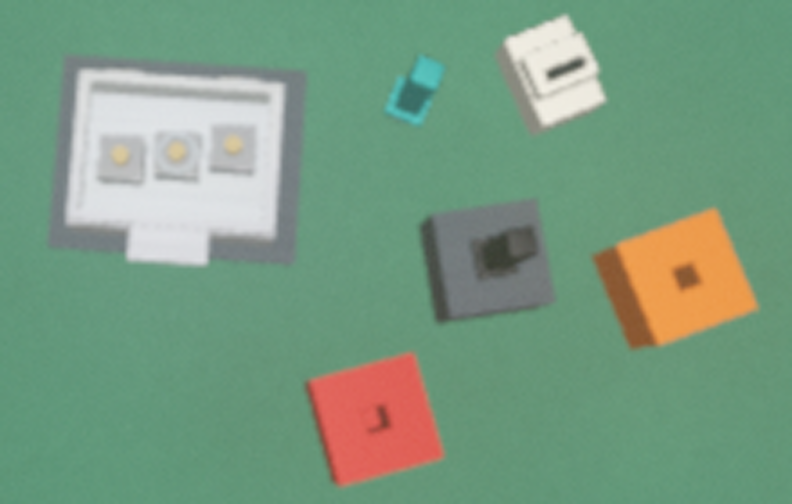

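View pics/scenec.png

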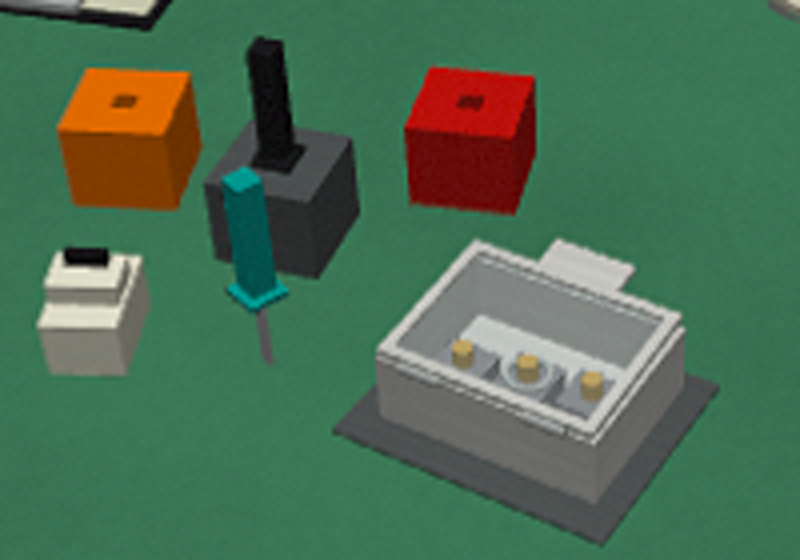

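```bash
python3 - <<'E'
from h import *
c=robot.camera("top");s=robot.camera("scene")
f=lambda u,v:(265+u/3.6-.4,140+v/3.6-.4)
g=lambda u,v:(175+u/4-.4,140+v/4-.4)
for n,p,z in [("stand",(437,213),70),("stand",(537,200),70),("stand",(553,300),70),("stand",(448,318),70),("handle",(524,243),171),
 ("nestFL",(65,222),57),("nestFR",(277,239),57),("BL",(79,69),57),("BR",(285,81),57),("tabL",(127,262),58),("tabR",(209,265),58),("c",(120,155),43),("c",(177,151),43),("c",(233,145),43),
 ("redtop",(375,418),70),("orange",(675,275),70)]:
    print("top",n,plane(c,f(*p),z).round(0))
for n,p,z in [("handle",(266,42),171),("c",(462,347),43),("c",(527,360),43),("c",(592,379),43),("tabL",(635,267),60),("tabR",(559,239),60),
  ("standL",(205,184),70),("standN",(327,202),70),("standR",(355,138),70),("collar",(277,157),76)]:
    print("scene",n,plane(s,g(*p),z).round(0))
print(tri(ray(c,f(524,243)),ray(s,g(266,42))))
E
```

```text
top stand [ 570. -229.   70.]
top stand [ 579. -305.   70.]
top stand [ 503. -313.   70.]
top stand [ 491. -234.   70.]
top handle [ 535. -270.  171.]
top nestFL [570.  54.  57.]
top nestFR [ 554. -108.   57.]
top BL [690.  43.  57.]
top BR [ 678. -117.   57.]
top tabL [538.   6.  58.]
top tabR [535. -56.  58.]
top c [624.  12.  43.]
top c [626. -32.  43.]
top c [630. -76.  43.]
top redtop [ 418. -178.   70.]
top orange [ 521. -405.   70.]
scene handle [ 536. -268.  171.]
scene c [630. -77.  43.]
scene c [624. -33.  43.]
scene c [623.  12.  43.]
scene tabL [529.   1.  60.]
scene tabR [523. -57.  60.]
scene standL [ 579. -303.   70.]
scene standN [ 562. -215.   70.]
scene standR [ 489. -234.   70.]
scene collar [ 538. -269.   76.]
(array([ 534.28257265, -269.72185657,  169.86058179]), [np.float64(1.0691723139631342), np.float64(1.0691723139632716)])
```

```bash
python3 -m creep '[-1,0,-0.02,0,-8, -1,0,-0.02,0,-8, -1,0,-0.01,0,-8, -1,-0.046,0,-0.012,0, -1,-0.046,0,-0.012,0, -1,-0.046,0,-0.012,0, -1,-0.046,0,-0.012,0, -1,-0.046,0,-0.012,0, -1,-0.046,0,-0.012,0, -1,-0.046,0,-0.012,0]'
```

```text
clock: 1.25
ee_pos: [319.4, 306.8, 252.1]
eef_rot: [-0.461, -0.534, 0.536, 0.464]
wrist_force: [1.1, -0.5, 0.6]
width: 91.5
```

```bash
python3 -m creep '[-1,-0.047,0,-0.014,0, -1,-0.047,0,-0.014,0, -1,-0.047,0,-0.014,0, -1,-0.047,0,-0.014,0, -1,-0.047,0,-0.014,0, -1,-0.047,0,-0.014,0, -1,-0.047,0,-0.014,0, -1,-0.047,0,-0.014,0,-1,-0.047,0,-0.014,0,-1,-0.047,0,-0.014,0]'
python3 - <<'E'
from h import *
st,c=snap("wrist","w1")
T=Rn.from_quat(st["eef_rot"]).as_matrix();print(T.round(3),st["ee_pos"])
print(proj(c,[535,-270,171],st),proj(c,[536,-270,70],st))
E
```

```text
clock: 2.25
ee_pos: [526.5, -148.2, 254.6]
eef_rot: [0.463, 0.537, -0.534, -0.461]
wrist_force: [1.2, 1.4, -0.0]
width: 91.4
[[-0.146  0.005 -0.989]
 [ 0.989  0.002 -0.146]
 [ 0.001 -1.    -0.005]] [ 526.54217008 -148.21559699  254.62550384]
[172.00432119 182.52459784] [210.01566892 160.77668032]
```

View pics/w1.png

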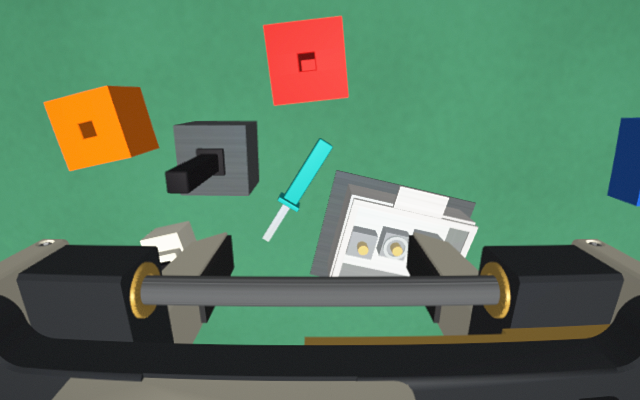

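```bash
python3 - <<'E'
import cv2
a=cv2.imread("pics/w1.png")
cv2.imwrite("pics/w1c.png",cv2.resize(a[110:210,155:275],(720,600),interpolation=cv2.INTER_CUBIC))
E
```

```text
(no output)
```

View pics/w1c.png

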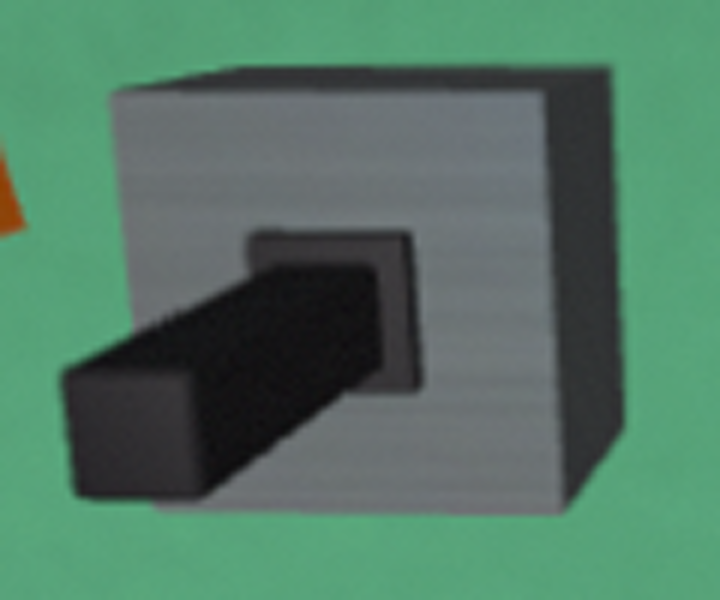

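The enlarged crop shows the black blade in the dark grey stand. Its handle top is at about crop (65–205, 370–495). The orange block, the red block and the teal tool are the look-alikes.

```bash
cat > meas1.py <<'E'
from h import *
E
python3 - <<'E'
from h import *
st=robot.get_state(); c=robot.camera("wrist")
f=lambda u,v:(155+u/6-.4,110+v/6-.4)
for n,ps,z in [("handle",[(65,372),(190,370),(205,495),(78,495)],171),("stand",[(112,92),(545,92),(565,513),(150,510)],70),("collar",[(250,233),(410,233),(420,390)],76)]:
    P=np.array([plane(c,f(*p),z,st) for p in ps]); print(n,P.round(1).tolist(),P.mean(0).round(1))
    for i in range(len(P)-1):
        e=P[i+1]-P[i]; print("  edge",np.linalg.norm(e).round(1),np.degrees(np.arctan2(e[1],e[0])).round(1))
T=Rn.from_quat(st["eef_rot"]).as_matrix()
print(T.T@(np.array([534.5,-270,112])-st["ee_pos"]))
E
```

```text
handle [[527.7, -286.6, 171.0], [525.0, -269.1, 171.0], [542.7, -266.6, 171.0], [545.3, -284.6, 171.0]] [ 535.2 -276.7  171. ]
  edge 17.7 98.7
  edge 17.9 8.1
  edge 18.3 -82.0
stand [[503.0, -324.1, 70.0], [492.6, -244.7, 70.0], [571.7, -234.9, 70.0], [582.4, -315.4, 70.0]] [ 537.4 -279.8   70. ]
  edge 80.0 97.4
  edge 79.6 7.1
  edge 81.3 -82.4
collar [[524.4, -295.4, 76.0], [520.5, -266.0, 76.0], [549.6, -262.5, 76.0]] [ 531.5 -274.7   76. ]
  edge 29.6 97.6
  edge 29.3 6.9
[-110.71109088  143.12952545   10.29720439]
```

```bash
python3 -m creep '[-1,-0.04,0,0,1, -1,-0.04,0.01,0,0, -1,-0.02,0.02,0,0, -1,-0.01,0.02,0.007,0, -1,0,0,0,0, -1,0,0,0,0]'
python3 - <<'E'
from h import *
st,c=snap("wrist","w2")
T=Rn.from_quat(st["eef_rot"]).as_matrix();print(T.round(3),st["ee_pos"],abs(st["joint_velocities"]).max())
print(proj(c,[537,-270,171],st))
E
```

```text
clock: 2.95
ee_pos: [535.2, -266.6, 202.9]
eef_rot: [0.471, 0.53, -0.528, -0.468]
wrist_force: [0.6, 0.4, 0.4]
width: 91.6
[[-0.118  0.005 -0.993]
 [ 0.993 -0.001 -0.118]
 [-0.002 -1.    -0.005]] [ 535.22183902 -266.58341448  202.85678896] 0.020836971372880677
[312.98609051 216.74542519]
```

View pics/w2.png

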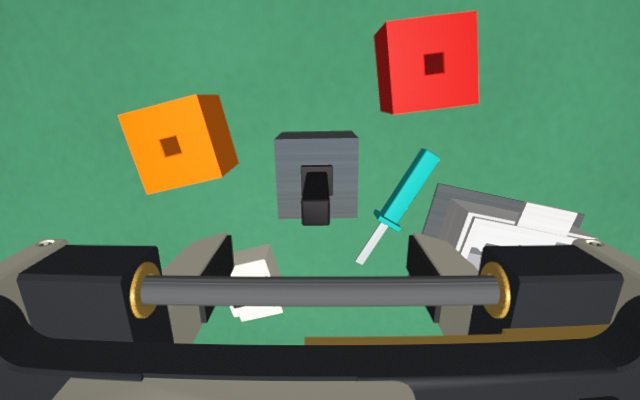

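```bash
python3 - <<'E'
from h import *
import numpy as np
st=robot.get_state(); c=robot.camera("wrist")
a=c["img"]; m=(a.max(2)<60).astype(np.uint8); 
for p,z in [((315.5,212.5),171),((316.5,182),76),((316.5,138.5),70),((275.5,217.5),70),((358,217),70),((358,138.5),70),((275.5,138.5),70)]:
    print(p,plane(c,p,z,st).round(1))
T=Rn.from_quat(st["eef_rot"]).as_matrix()
for X in ([536,-268.5,112],): print((T.T@(np.array(X)-st["ee_pos"])).round(1))
E
```

```text
(315.5, 212.5) [ 533.4 -268.5  171. ]
(316.5, 182) [ 536.5 -268.4   76. ]
(316.5, 138.5) [ 496.2 -273.3   70. ]
(275.5, 217.5) [ 579.7 -305.    70. ]
(358, 217) [ 569.2 -222.6   70. ]
(358, 138.5) [ 491.5 -234.6   70. ]
(275.5, 138.5) [ 500.8 -311.5   70. ]
[-2.1 90.8 -0.4]
```

```bash
python3 -m creep '[-1,-0.002,0.035,0,0, -1,0,0.035,0,0, -1,0,0.02,0,0, 1,0,0,0,0, 1,0,0,0,0, 1,0,0,0,0, 1,0,0,0,0]'
python3 - <<'E'
from h import *
st,c=snap("wrist","w3");print(st["width"],st["wrist_force"],st["ee_pos"])
E
```

```text
clock: 3.75
ee_pos: [547.1, -262.8, 122.4]
eef_rot: [0.474, 0.536, -0.527, -0.459]
wrist_force: [0.7, -0.9, 0.7]
width: 64.2
64.22906590119291 [ 0.68961916 -0.93983926  0.68203536] [ 547.08685038 -262.8468486   122.43140058]
```

View pics/w3.png

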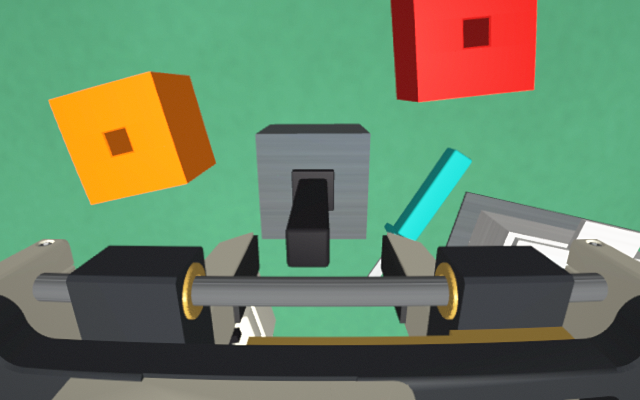

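```bash
python3 -m creep '[-0.4,-0.003,0.004,0.007,0, -0.4,-0.001,0.003,0.005,0, -0.4,0,0,0,0]'
python3 - <<'E'
from h import *
st=robot.get_state();print(st["width"],st["wrist_force"],st["ee_pos"]);T=Rn.from_quat(st["eef_rot"]).as_matrix();print(T.round(3))
print((T.T@(np.array([534.5,-268.5,112])-st["ee_pos"])).round(1))
E
```

```text
clock: 4.1
ee_pos: [536.0, -269.8, 116.8]
eef_rot: [0.475, 0.536, -0.527, -0.458]
wrist_force: [0.3, 0.4, -0.3]
width: 64.6
64.63265070254046 [ 0.29473319  0.43370972 -0.27885811] [ 535.96049031 -269.84385858  116.75725079]
[[-0.13   0.028 -0.991]
 [ 0.991 -0.006 -0.13 ]
 [-0.01  -1.    -0.027]]
[1.6 4.7 1.4]
```

```bash
python3 -m creep '[-0.4,0.001,0.004,0.001,0, 1,0,0,0,0, 1,0,0,0,0, 1,0,0,0,0, 1,0,0,0,0, 1,0,0,0,0,1,0,0,0,0]'
python3 - <<'E'
from h import *
st=robot.get_state();print(st["width"],st["wrist_force"],st["ee_pos"]);T=Rn.from_quat(st["eef_rot"]).as_matrix();print(T.round(3))
E
```

```text
clock: 4.8
ee_pos: [534.6, -269.1, 112.1]
eef_rot: [0.475, 0.536, -0.527, -0.458]
wrist_force: [-0.2, -0.5, 0.3]
width: 21.0
20.98337710502269 [-0.2054258  -0.48306137  0.28977964] [ 534.63530096 -269.06379813  112.11212266]
[[-0.129  0.027 -0.991]
 [ 0.992 -0.006 -0.129]
 [-0.009 -1.    -0.026]]
```

```bash
python3 -m creep '[1,0,-0.02,0,0, 1,0,-0.02,0,0, 1,0,0,0,0,1,0,0,0,0]'
python3 - <<'E'
from h import *
st,c=snap("scene","s1");print(st["width"],st["wrist_force"],st["ee_pos"])
cv2.imwrite("pics/s1c.png",cv2.resize(c["img"][100:250,150:350],(800,600),interpolation=cv2.INTER_CUBIC))
E
```

```text
clock: 5.2
ee_pos: [532.5, -268.0, 151.4]
eef_rot: [0.474, 0.536, -0.527, -0.459]
wrist_force: [-0.1, 0.6, -0.7]
width: 19.9
19.933224444110834 [-0.05743423  0.58096615 -0.68518245] [ 532.52674948 -268.04426487  151.41993323]
```

View pics/s1c.png

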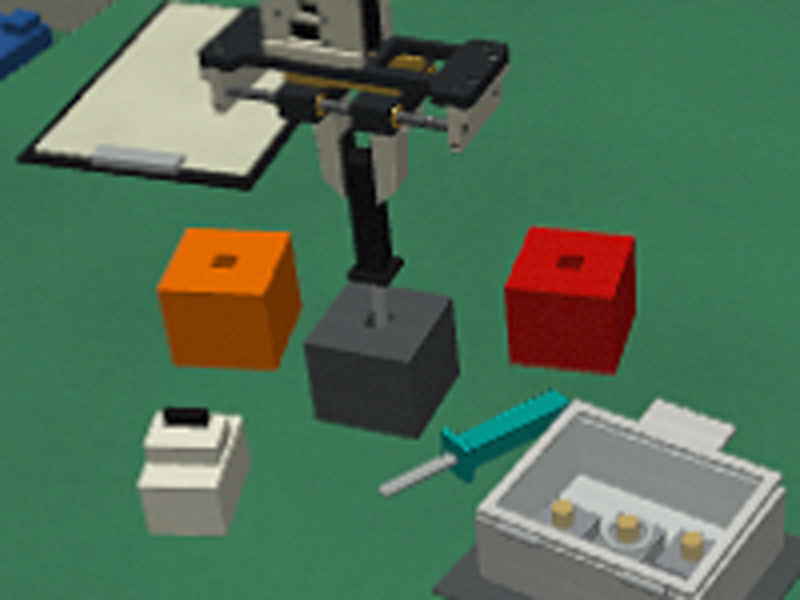

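```bash
python3 -m creep '[1,0,-0.003,0.007,0, 1,0,0,0.01,0, 1,0,0.001,0.01,0, 1,0,0.002,0.009,0, 1,0,0.003,0.009,0, 1,0,0,0,0]'
python3 - <<'E'
from h import *
st,c=snap("scene","s2");print(st["width"],st["wrist_force"],st["ee_pos"])
T=Rn.from_quat(st["eef_rot"]).as_matrix();print(T.round(3))
cv2.imwrite("pics/s2c.png",cv2.resize(c["img"][100:250,150:350],(800,600),interpolation=cv2.INTER_CUBIC))
E
```

```text
clock: 5.85
ee_pos: [486.6, -273.7, 146.2]
eef_rot: [0.475, 0.537, -0.526, -0.457]
wrist_force: [2.8, 0.4, -1.2]
width: 19.7
19.69206189921626 [ 2.78787502  0.39342343 -1.1673784 ] [ 486.64172856 -273.71967606  146.17417127]
[[-0.13   0.029 -0.991]
 [ 0.991 -0.004 -0.13 ]
 [-0.008 -1.    -0.029]]
```

View pics/s2c.png

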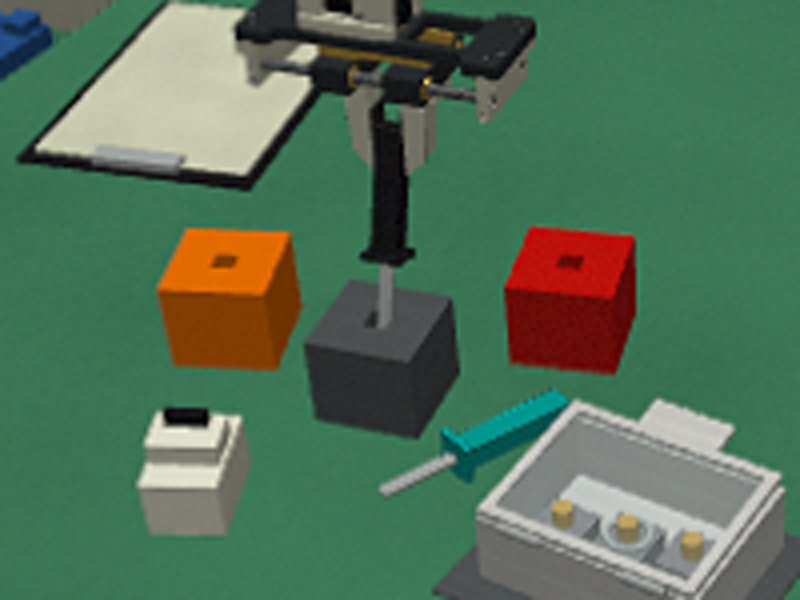

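```bash
python3 -m creep '[1,0,0.005,0.009,0, 1,0,0.006,0.009,0, 1,0,0.006,0.008,0, 1,0,0,0,0]'
python3 - <<'E'
from h import *
st,c=snap("scene","s3");print(st["width"],st["wrist_force"],st["ee_pos"])
T=Rn.from_quat(st["eef_rot"]).as_matrix();print(T.round(3))
cv2.imwrite("pics/s3c.png",cv2.resize(c["img"][100:250,150:350],(800,600),interpolation=cv2.INTER_CUBIC))
E
```

```text
clock: 6.3
ee_pos: [460.3, -277.7, 127.2]
eef_rot: [0.475, 0.537, -0.526, -0.457]
wrist_force: [2.5, -0.6, -0.4]
width: 19.6
19.617825045125876 [ 2.50185881 -0.60599354 -0.42804051] [ 460.30473541 -277.73863018  127.24348911]
[[-0.131  0.03  -0.991]
 [ 0.991 -0.005 -0.131]
 [-0.009 -1.    -0.029]]
```

View pics/s3c.png

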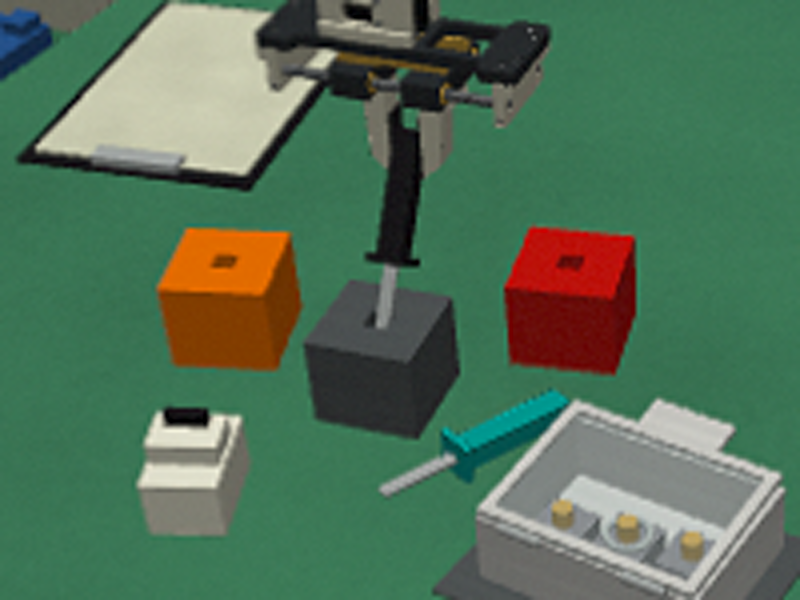

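```bash
python3 -m creep '[1,0,-0.019,0.017,0, 1,0,-0.03,0.005,0, 1,0,-0.03,0,0, 1,0.02,0,0,6.5, 1,0.02,0,0,6.5, 1,0.04,0,0.004,0,1,0.04,0,0.004,0,1,0.04,0,0.004,0,1,0.03,0,0.004,0,1,0,0,0,0]'
python3 - <<'E'
from h import *
st,c=snap("scene","s4");print(st["width"],st["wrist_force"],st["ee_pos"])
T=Rn.from_quat(st["eef_rot"]).as_matrix();print(T.round(3))
cv2.imwrite("pics/s4c.png",cv2.resize(c["img"][60:210,200:400],(800,600),interpolation=cv2.INTER_CUBIC))
E
```

```text
clock: 7.35
ee_pos: [420.4, -84.7, 202.0]
eef_rot: [0.529, 0.472, -0.471, -0.525]
wrist_force: [-0.5, -0.5, -1.0]
width: 19.7
19.67457129437197 [-0.48199205 -0.45907504 -1.03975856] [420.4440659  -84.74437426 201.95573113]
[[ 0.111  0.005 -0.994]
 [ 0.994 -0.003  0.111]
 [-0.002 -1.    -0.005]]
```

View pics/s4c.png

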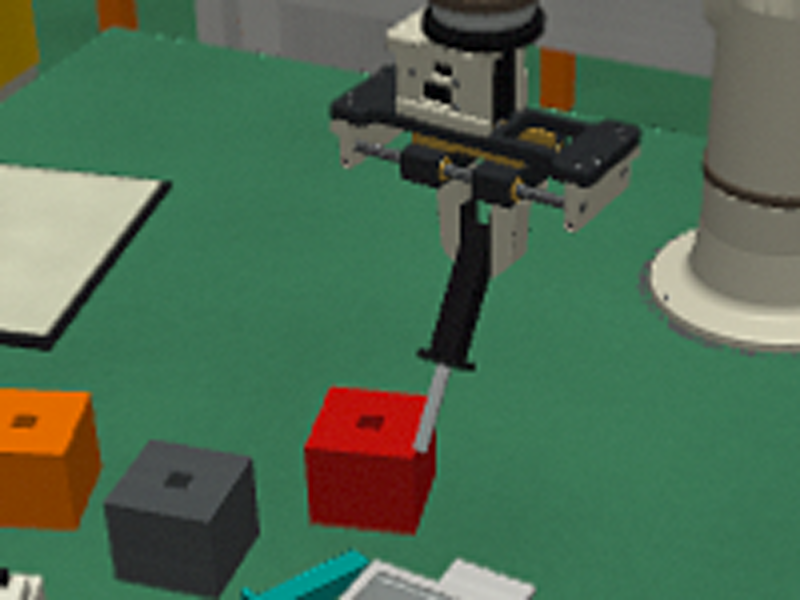

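```bash
cat >> h.py <<'E'
def onplane(c,uv,st):
    "ray met with the tool's y-z plane, in tool coords relative to grasp point (y down, z)"
    T=Rn.from_quat(st["eef_rot"]).as_matrix();o,d=ray(c,uv)
    n=T[:,0];s=((st["ee_pos"]-o)@n)/(d@n);X=o+s*d
    return X, T.T@(X-st["ee_pos"])+[0,19,0]
E
python3 - <<'E'
from h import *
st=robot.get_state();c=robot.camera("scene")
for p in [(422,450),(445,362),(484,208)]:
    X,t=onplane(c,(200+p[0]/4-.4,60+p[1]/4-.4),st);print(X.round(1),t.round(1),np.hypot(t[1],t[2]).round(1),np.degrees(np.arctan2(-t[2],t[1])).round(1))
T=Rn.from_quat(st["eef_rot"]).as_matrix();print(st["ee_pos"])
E
```

```text
[497.2 -95.7 122.7] [ -0.   98.6 -76.9] 125.1 37.9
[466.6 -92.1 175.6] [ -0.   45.5 -46.3] 64.9 45.5
[415.9 -86.  266.7] [ -0.  -45.8   4.2] 46.0 -174.7
[420.41809013 -86.76861464 201.93971404]
```

```bash
python3 -m creep '[1,0.035,0,-0.002,-1, 1,0.03,0.01,-0.002,0, 1,0.006,0.025,0,0, 1,0,0.025,0,0, 1,0,0.025,0,0, 1,0,0.006,0,0, 1,0,0,0,0]'
python3 - <<'E'
from h import *
st,c=snap("scene","s5");print(st["width"],st["wrist_force"],st["ee_pos"])
T=Rn.from_quat(st["eef_rot"]).as_matrix();print(T.round(3))
cv2.imwrite("pics/s5c.png",cv2.resize(c["img"][110:260,220:420],(800,600),interpolation=cv2.INTER_CUBIC))
st,c=snap("wrist","w5")
E
```

```text
clock: 8.15
ee_pos: [433.9, -29.5, 107.9]
eef_rot: [0.531, 0.469, -0.472, -0.524]
wrist_force: [-0.2, 0.1, -1.7]
width: 19.8
19.809374362155488 [-0.21166628  0.11386929 -1.66307627] [433.87200506 -29.48694949 107.90354931]
[[ 0.114  0.003 -0.993]
 [ 0.993 -0.01   0.114]
 [-0.01  -1.    -0.004]]
```

View pics/s5c.png

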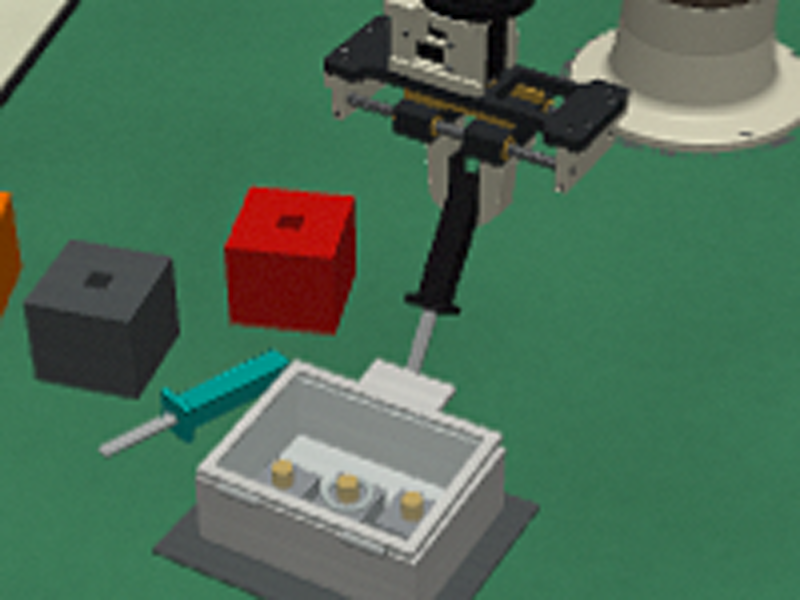

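View pics/w5.png

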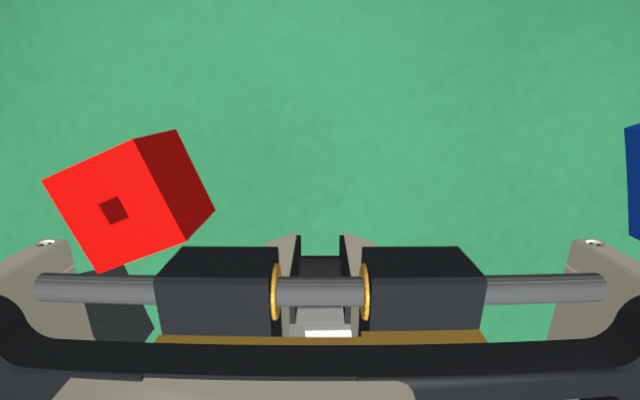

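```bash
python3 -m creep '[1,0.014,0.007,0,-1, 1,0,0,-0.015,0, 1,0,0,-0.015,0, 1,0,0,-0.01,0, 1,0,0,0,0]'
python3 - <<'E'
from h import *
st,c=snap("scene","s6");print(st["width"],st["wrist_force"],st["ee_pos"])
T=Rn.from_quat(st["eef_rot"]).as_matrix();print(T.round(3), (st["ee_pos"]+T@[0,73,-79]).round(1))
cv2.imwrite("pics/s6c.png",cv2.resize(c["img"][110:260,220:420],(800,600),interpolation=cv2.INTER_CUBIC))
E
```

```text
clock: 8.75
ee_pos: [479.1, -15.9, 104.7]
eef_rot: [0.527, 0.476, -0.476, -0.518]
wrist_force: [0.0, -1.0, -0.9]
width: 19.9
19.93892502656765 [ 0.00326433 -0.99661432 -0.91271793] [479.12563599 -15.92496973 104.71631263]
[[ 0.093  0.01  -0.996]
 [ 0.996 -0.009  0.093]
 [-0.008 -1.    -0.01 ]] [558.5 -24.   32.5]
```

View pics/s6c.png

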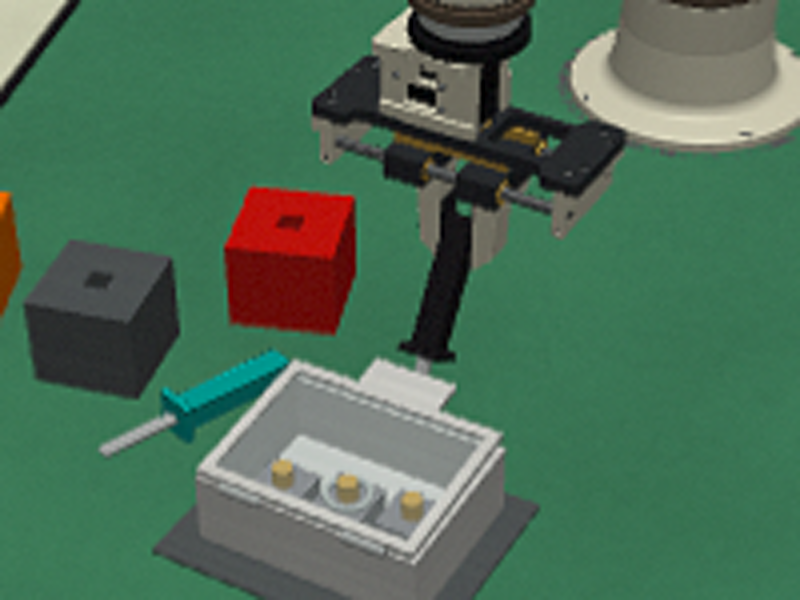

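```bash
python3 -m creep '[1,0,-0.011,0.002,0, 1,0,-0.011,0.002,0, 1,0,-0.011,0.002,0, 1,0,-0.012,-0.003,0, 1,0,-0.012,-0.003,0, 1,0,0,0,0]'
python3 - <<'E'
from h import *
st,c=snap("scene","s7");print(st["width"],st["wrist_force"],st["ee_pos"])
T=Rn.from_quat(st["eef_rot"]).as_matrix();print(T.round(3), (st["ee_pos"]+T@[0,73,-79]).round(1))
cv2.imwrite("pics/s7c.png",cv2.resize(c["img"][110:260,220:420],(800,600),interpolation=cv2.INTER_CUBIC))
E
```

```text
clock: 9.4
ee_pos: [475.1, -14.5, 168.0]
eef_rot: [0.527, 0.477, -0.476, -0.518]
wrist_force: [0.2, -0.4, -0.7]
width: 19.4
19.442901983409048 [ 0.1935442  -0.38371837 -0.6859975 ] [475.06151722 -14.5384568  168.01996583]
[[ 0.092  0.01  -0.996]
 [ 0.996 -0.009  0.092]
 [-0.008 -1.    -0.011]] [554.4 -22.5  95.9]
```

View pics/s7c.png

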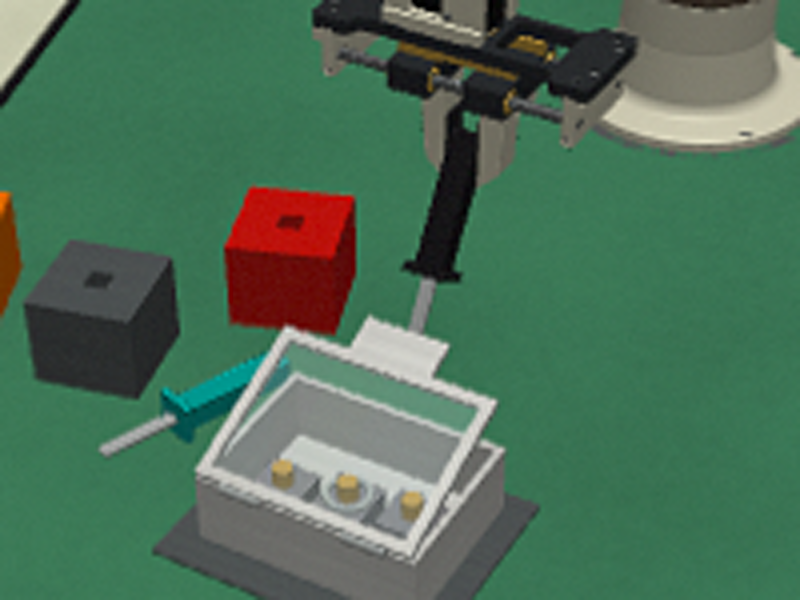

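```bash
python3 -m creep '[1,0,-0.010,-0.008,0, 1,0,-0.010,-0.009,0, 1,0,-0.010,-0.009,0, 1,0,-0.009,-0.009,0, 1,0,-0.008,-0.009,0, 1,0,0,0,0]'
python3 - <<'E'
from h import *
st,c=snap("scene","s8");print(st["width"],st["wrist_force"],st["ee_pos"])
T=Rn.from_quat(st["eef_rot"]).as_matrix();print(T.round(3), (st["ee_pos"]+T@[0,73,-79]).round(1))
cv2.imwrite("pics/s8c.png",cv2.resize(c["img"][80:230,220:420],(800,600),interpolation=cv2.INTER_CUBIC))
E
```

```text
clock: 10.05
ee_pos: [520.6, -18.6, 218.5]
eef_rot: [0.527, 0.476, -0.476, -0.518]
wrist_force: [-0.0, -0.2, -2.1]
width: 19.7
19.657667527339186 [-0.01368666 -0.15680772 -2.07996222] [520.61206427 -18.58278417 218.4848684 ]
[[ 0.093  0.008 -0.996]
 [ 0.996 -0.009  0.092]
 [-0.008 -1.    -0.009]] [599.8 -26.6 146.2]
```

View pics/s8c.png

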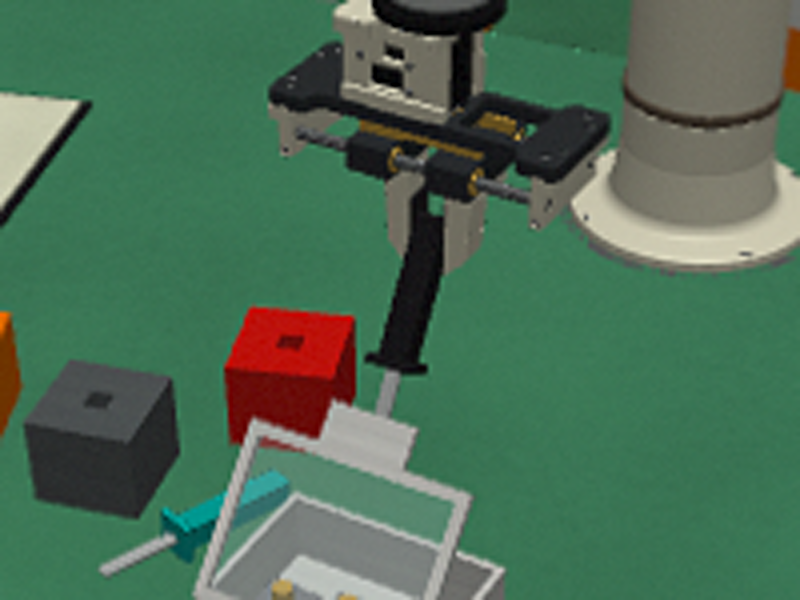

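```bash
python3 -m creep '[1,0,-0.008,-0.010,0, 1,0,-0.007,-0.010,0, 1,0,-0.005,-0.010,0, 1,0,-0.004,-0.010,0, 1,0,-0.003,-0.010,0, 1,0,-0.002,-0.010,0, 1,0,0,0,0]'
python3 - <<'E'
from h import *
st,c=snap("scene","s9");print(st["width"],st["wrist_force"],st["ee_pos"])
T=Rn.from_quat(st["eef_rot"]).as_matrix();print(T.round(3), (st["ee_pos"]+T@[0,73,-79]).round(1))
cv2.imwrite("pics/s9c.png",cv2.resize(c["img"][80:230,220:420],(800,600),interpolation=cv2.INTER_CUBIC))
E
```

```text
clock: 10.8
ee_pos: [581.5, -24.1, 246.5]
eef_rot: [0.525, 0.475, -0.478, -0.52]
wrist_force: [0.4, 0.3, -0.7]
width: 19.6
19.63975079386086 [ 0.38314771  0.3327317  -0.67208353] [581.54227827 -24.12910296 246.5317128 ]
[[ 0.092  0.002 -0.996]
 [ 0.996 -0.009  0.092]
 [-0.009 -1.    -0.003]] [660.3 -32.1 173.8]
```

View pics/s9c.png

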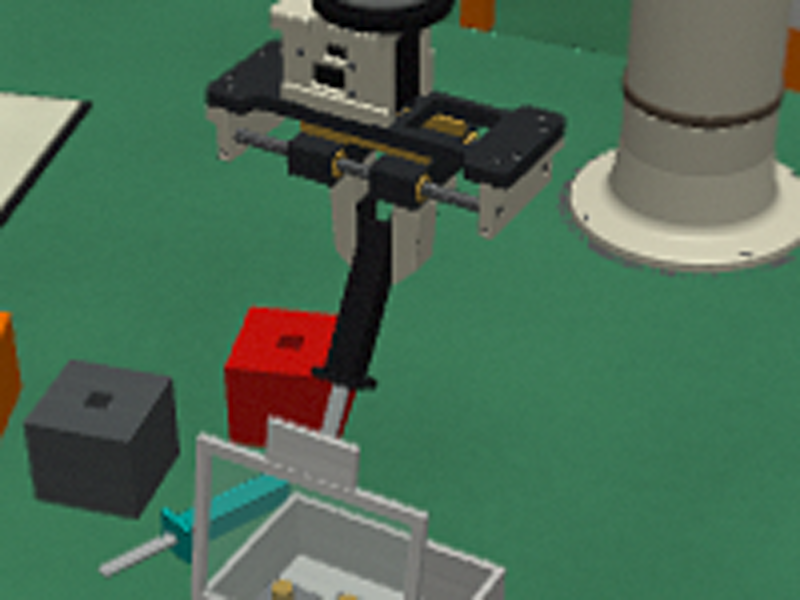

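```bash
python3 -m creep '[1,0,-0.001,-0.011,0, 1,0,-0.001,-0.011,0, 1,0,0.001,-0.011,0, 1,0,0.002,-0.011,0, 1,0,0.002,-0.010,0, 1,0,0.003,-0.008,0, 1,0,0,0,0]'
python3 - <<'E'
from h import *
st,c=snap("scene","s10");print(st["width"],st["wrist_force"],st["ee_pos"])
T=Rn.from_quat(st["eef_rot"]).as_matrix();print(T.round(3), (st["ee_pos"]+T@[0,73,-79]).round(1))
cv2.imwrite("pics/s10c.png",cv2.resize(c["img"][80:250,200:420],(776,600),interpolation=cv2.INTER_CUBIC))
E
```

```text
clock: 11.55
ee_pos: [645.4, -30.0, 238.2]
eef_rot: [0.524, 0.474, -0.479, -0.521]
wrist_force: [0.4, -0.9, -0.4]
width: 19.6
19.617319901010962 [ 0.42894259 -0.90561677 -0.44060678] [645.4436906  -30.03442845 238.22590415]
[[ 0.092 -0.002 -0.996]
 [ 0.996 -0.009  0.092]
 [-0.009 -1.     0.001]] [724.  -38.  165.2]
```

View pics/s10c.png

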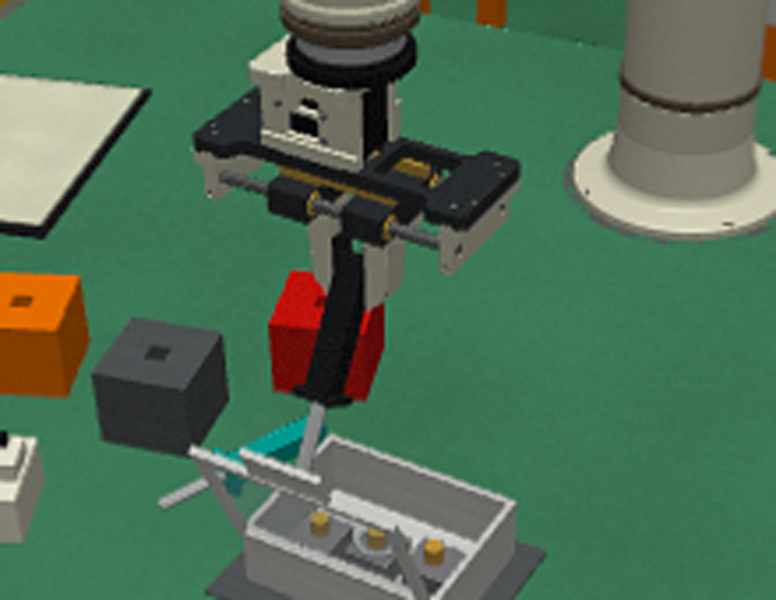

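```bash
python3 -m creep '[1,0,0,0.02,0, 1,0,0,0.045,0, 1,0,0,0.045,0, 1,-0.03,0,0.03,-6.5, 1,-0.04,0,0.02,-6.5, 1,-0.045,0,0,0, 1,-0.045,0,0,0, 1,-0.04,0,0,0, 1,-0.02,0,0,0, 1,0,0,0,0]'
python3 - <<'E'
from h import *
st,c=snap("scene","s11");print(st["width"],st["wrist_force"],st["ee_pos"])
T=Rn.from_quat(st["eef_rot"]).as_matrix();print(T.round(3), (st["ee_pos"]+T@[0,73,-79]).round(1))
cv2.imwrite("pics/s11c.png",cv2.resize(c["img"][40:240,160:400],(720,600),interpolation=cv2.INTER_CUBIC))
E
```

```text
clock: 12.6
ee_pos: [498.5, -240.7, 241.7]
eef_rot: [-0.465, -0.534, 0.538, 0.458]
wrist_force: [-0.3, -1.2, -1.1]
width: 20.0
19.963660911827695 [-0.28599163 -1.17680645 -1.08878701] [ 498.52747992 -240.66465627  241.66811971]
[[-0.149  0.004 -0.989]
 [ 0.989 -0.011 -0.149]
 [-0.011 -1.    -0.002]] [ 576.9 -229.7  168.9]
```

View pics/s11c.png

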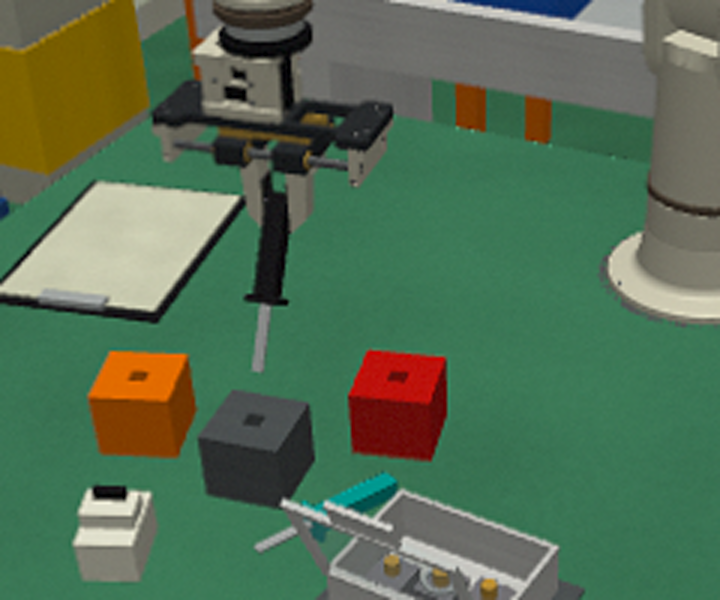

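```bash
python3 - <<'E'
from h import *
st=robot.get_state();c=robot.camera("scene")
for p in [(258,371),(267,300),(275,195)]:
    X,t=onplane(c,(160+p[0]/3-.4,40+p[1]/3-.4),st);print(X.round(1),t.round(1),np.hypot(t[1],t[2]).round(1),np.degrees(np.arctan2(-t[2],t[1])).round(1))
T=Rn.from_quat(st["eef_rot"]).as_matrix()
print(st["ee_pos"],[(T.T@(np.array(P)-st["ee_pos"])).round(1) for P in ([460.3,-277.7,127.2],[440,-280.4,150])])
E
```

```text
[ 578.6 -227.7  166.1] [  0.   94.6 -80.8] 124.4 40.5
[ 546.3 -232.1  218.9] [ -0.   41.8 -48.3] 63.9 49.1
[ 510.1 -236.7  301.3] [ -0.  -40.7 -12. ] 42.4 163.6
[ 498.45217485 -239.08216219  241.58571848] [array([-31.3, 114.6,  43.8]), array([-31.1,  91.8,  64.2])]
```

```bash
python3 -m creep '[1,-0.016,0,0.03,1, 1,-0.014,0.01,0.03,0, 1,0,0.035,0.004,0, 1,0,0.035,0,0, 1,0,0.01,0,0, 1,0,0,0,0]'
python3 - <<'E'
from h import *
st,c=snap("scene","s12");print(st["width"],st["wrist_force"],st["ee_pos"])
T=Rn.from_quat(st["eef_rot"]).as_matrix();print(T.round(3), (st["ee_pos"]+T@[0,73,-79]).round(1))
print([(T.T@(np.array(P)-st["ee_pos"])).round(1) for P in ([460.3,-277.7,127.2],[440,-280.4,150])])
cv2.imwrite("pics/s12c.png",cv2.resize(c["img"][100:220,180:300],(600,600),interpolation=cv2.INTER_CUBIC))
st,c=snap("top","t12")
cv2.imwrite("pics/t12c.png",cv2.resize(c["img"][170:250,360:460],(750,600),interpolation=cv2.INTER_CUBIC))
E
```

```text
clock: 13.3
ee_pos: [442.8, -265.9, 151.6]
eef_rot: [0.465, 0.537, -0.536, -0.457]
wrist_force: [-0.1, 1.5, -0.6]
width: 19.9
19.946635674442597 [-0.12702206  1.45862304 -0.61873609] [ 442.82548775 -265.87099863  151.61720075]
[[-0.151  0.01  -0.988]
 [ 0.989 -0.005 -0.151]
 [-0.007 -1.    -0.009]] [ 521.6 -254.3   79.3]
[array([-14.2,  24.6, -15.3]), array([-13.9,   1.7,   5. ])]
```

View pics/s12c.png

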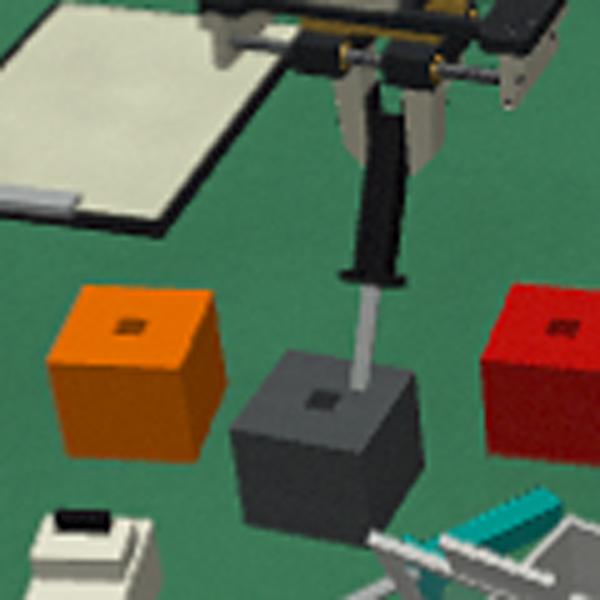

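View pics/t12c.png

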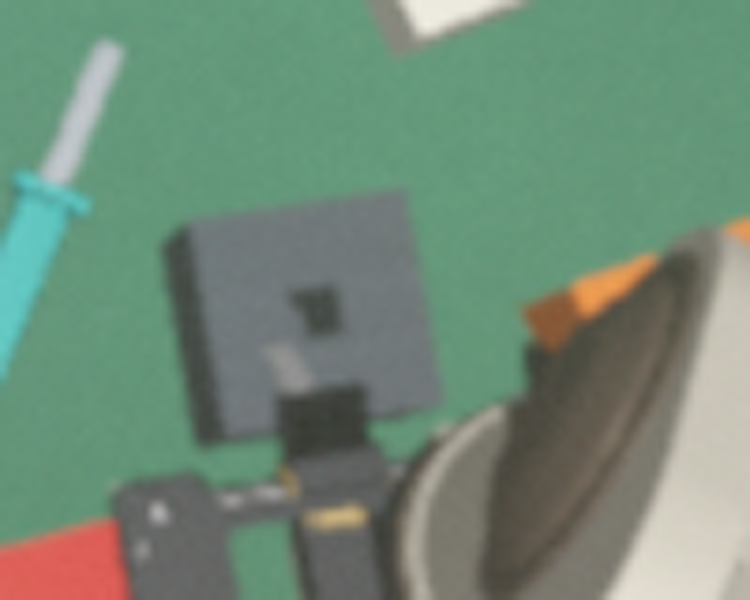

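```bash
python3 -m creep '[1,-0.007,0,0.003,1.2, 1,-0.007,0,0.002,0, 1,0,0,0,0, 1,0,0,0,0]'
python3 - <<'E'
from h import *
st,c=snap("scene","s13");print(st["width"],st["wrist_force"],st["ee_pos"])
T=Rn.from_quat(st["eef_rot"]).as_matrix();print(T.round(3), (st["ee_pos"]+T@[0,73,-79]).round(1))
print([(T.T@(np.array(P)-st["ee_pos"])).round(1) for P in ([460.3,-277.7,127.2],[440,-280.4,150])])
a=cv2.resize(c["img"][130:200,200:300],(800,560),interpolation=cv2.INTER_CUBIC)
cv2.imwrite("pics/s13c.png",a)
st,c=snap("top","t13")
cv2.imwrite("pics/t13c.png",cv2.resize(c["img"][170:250,360:460],(750,600),interpolation=cv2.INTER_CUBIC))
E
```

```text
clock: 13.8
ee_pos: [444.6, -283.8, 157.9]
eef_rot: [0.474, 0.533, -0.53, -0.459]
wrist_force: [0.3, 0.7, -0.3]
width: 20.0
19.968048653764214 [ 0.25380175  0.71753738 -0.29970942] [ 444.58530406 -283.84797447  157.92975667]
[[-0.13   0.02  -0.991]
 [ 0.991 -0.01  -0.13 ]
 [-0.013 -1.    -0.018]] [ 524.3 -274.4   86.4]
[array([  4.5,  31. , -15.8]), array([4.1, 7.8, 4.2])]
```

View pics/s13c.png

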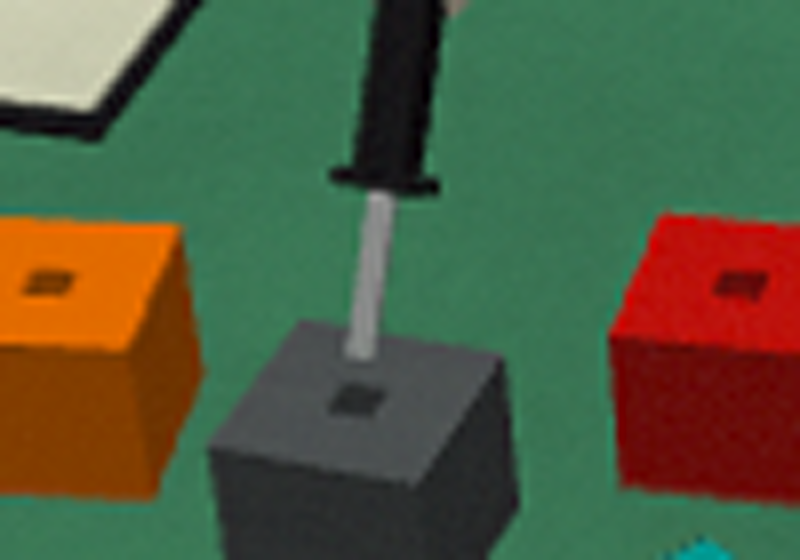

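View pics/t13c.png

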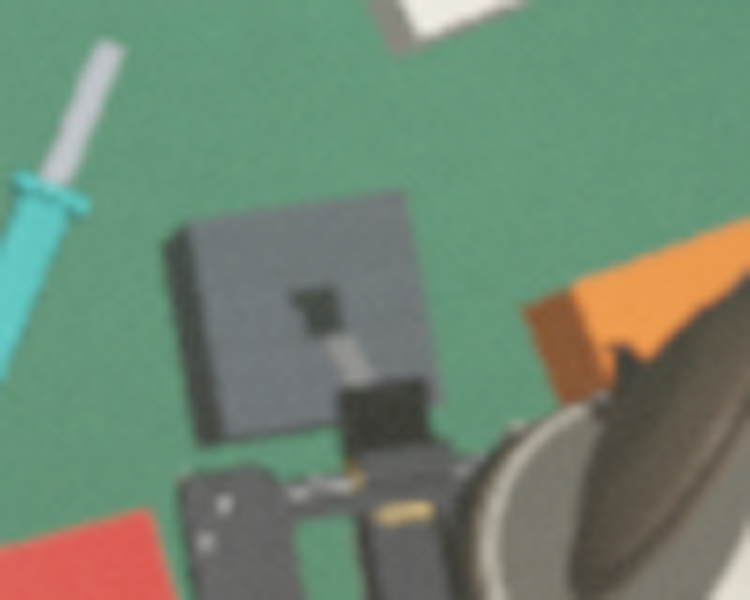

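```bash
python3 -m creep '[1,0.003,0.004,-0.007,0, 1,0.001,0.004,-0.006,0, 1,0,0,0,0, 1,0,0,0,0]'
python3 - <<'E'
from h import *
st,c=snap("scene","s14");print(st["width"],st["wrist_force"],st["ee_pos"])
T=Rn.from_quat(st["eef_rot"]).as_matrix();print(T.round(3), (st["ee_pos"]+T@[0,73,-79]).round(1))
print([(T.T@(np.array(P)-st["ee_pos"])).round(1) for P in ([460.3,-277.7,127.2],)])
a=cv2.resize(c["img"][130:200,200:300],(560,392),interpolation=cv2.INTER_CUBIC)
st,c=snap("top","t14")
b=cv2.resize(c["img"][185:245,375:435],(392,392),interpolation=cv2.INTER_CUBIC)
cv2.imwrite("pics/m14.png",cv2.resize(np.hstack([a,b]),(800,329)))
E
```

```text
clock: 14.3
ee_pos: [458.4, -276.6, 148.9]
eef_rot: [0.473, 0.534, -0.53, -0.459]
wrist_force: [1.2, -0.4, -1.7]
width: 19.6
19.58885644426594 [ 1.15394182 -0.35118186 -1.73278888] [ 458.35874932 -276.63004834  148.86378099]
[[-0.131  0.019 -0.991]
 [ 0.991 -0.01  -0.131]
 [-0.012 -1.    -0.018]] [ 538.  -267.    77.3]
[array([-1.1, 21.7, -1.4])]
```

View pics/m14.png

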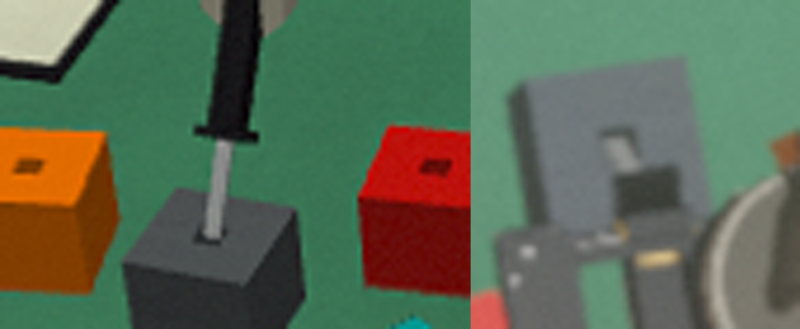

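```bash
python3 -m creep '[1,-0.001,0.008,0,0, 1,0,0.008,0,0, 1,0,0.001,0,0, 1,0,-0.006,-0.008,0, 1,0,-0.006,-0.009,0, 1,0,-0.004,-0.009,0, 1,0,0,0,0]'
python3 - <<'E'
from h import *
st,c=snap("scene","s15");print(st["width"],st["wrist_force"],st["ee_pos"])
T=Rn.from_quat(st["eef_rot"]).as_matrix();print(T.round(3))
a=cv2.resize(c["img"][100:200,180:320],(784,560),interpolation=cv2.INTER_CUBIC)
cv2.imwrite("pics/m15.png",a)
E
```

```text
clock: 15.1
ee_pos: [483.4, -274.6, 147.5]
eef_rot: [0.472, 0.532, -0.53, -0.461]
wrist_force: [0.4, -0.0, -1.2]
width: 19.9
19.923966507928355 [ 0.43794494 -0.00300201 -1.20917866] [ 483.439      -274.62975225  147.503703  ]
[[-0.129  0.014 -0.992]
 [ 0.992 -0.009 -0.129]
 [-0.011 -1.    -0.013]]
```

View pics/m15.png

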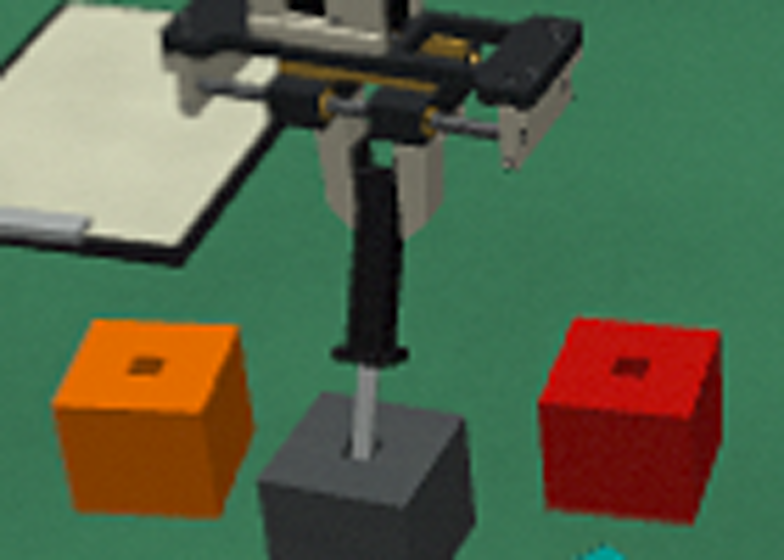

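```bash
python3 -m creep '[1,0,-0.001,-0.009,0, 1,0,-0.001,-0.009,0, 1,0,0,-0.008,0, 1,0,0.002,-0.008,0, 1,0,0.002,-0.008,0, 1,0,0.002,-0.006,0, 1,0,0,0,0]'
python3 - <<'E'
from h import *
st,c=snap("scene","s16");print(st["width"],st["wrist_force"],st["ee_pos"])
T=Rn.from_quat(st["eef_rot"]).as_matrix();print(T.round(3))
a=cv2.resize(c["img"][100:200,180:320],(784,560),interpolation=cv2.INTER_CUBIC)
cv2.imwrite("pics/m16.png",a)
E
```

```text
clock: 15.85
ee_pos: [533.7, -268.4, 143.3]
eef_rot: [0.472, 0.532, -0.531, -0.462]
wrist_force: [-1.8, 0.7, -0.5]
width: 19.9
19.9470388982869 [-1.83517826  0.70951345 -0.45562387] [ 533.70763342 -268.36662656  143.27717759]
[[-0.129  0.012 -0.992]
 [ 0.992 -0.009 -0.129]
 [-0.01  -1.    -0.01 ]]
```

View pics/m16.png

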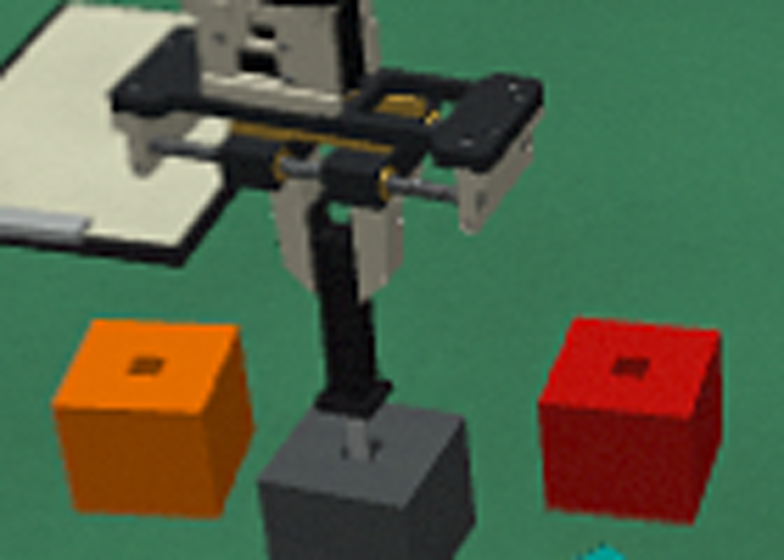

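```bash
python3 -m creep '[1,0,0.003,-0.004,0, 1,0,0.008,-0.001,0, 1,0,0.008,0,0, 1,0,0.007,0,0, 1,0,0.004,0,0, 1,0,0.002,0,0, 1,0,0,0,0]'
python3 - <<'E'
from h import *
st,c=snap("scene","s17");print(st["width"],st["wrist_force"],st["ee_pos"])
T=Rn.from_quat(st["eef_rot"]).as_matrix();print(T.round(3))
a=cv2.resize(c["img"][100:200,180:320],(784,560),interpolation=cv2.INTER_CUBIC)
cv2.imwrite("pics/m17.png",a)
E
```

```text
clock: 16.6
ee_pos: [541.5, -268.2, 111.7]
eef_rot: [0.474, 0.533, -0.529, -0.46]
wrist_force: [-1.8, -0.8, -1.7]
width: 19.8
19.784178669883456 [-1.786059   -0.79167019 -1.65809197] [ 541.54437741 -268.23750899  111.66489439]
[[-0.128  0.017 -0.992]
 [ 0.992 -0.009 -0.128]
 [-0.011 -1.    -0.016]]
```

View pics/m17.png

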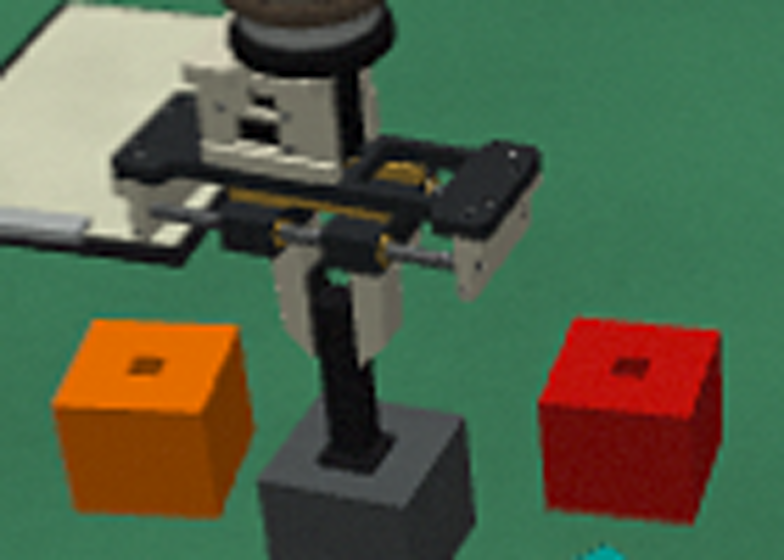

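```bash
python3 -m creep '[0.2,0,0,0,0, 0.2,0,0,0,0, 0.2,0,0,0,0]'
python3 - <<'E'
from h import *
st,c=snap("scene","s18");print(st["width"],st["wrist_force"],st["ee_pos"])
a=cv2.resize(c["img"][130:190,210:270],(560,560),interpolation=cv2.INTER_CUBIC)
cv2.imwrite("pics/m18.png",a)
st,c=snap("wrist","w18");cv2.imwrite("pics/w18c.png",c["img"])
E
```

```text
clock: 16.95
ee_pos: [543.5, -268.0, 111.5]
eef_rot: [0.475, 0.533, -0.529, -0.459]
wrist_force: [-0.2, 0.5, -0.6]
width: 35.6
35.64117441216806 [-0.16747457  0.50958553 -0.57840192] [ 543.45468543 -268.03827785  111.46355287]
```

View pics/m18.png

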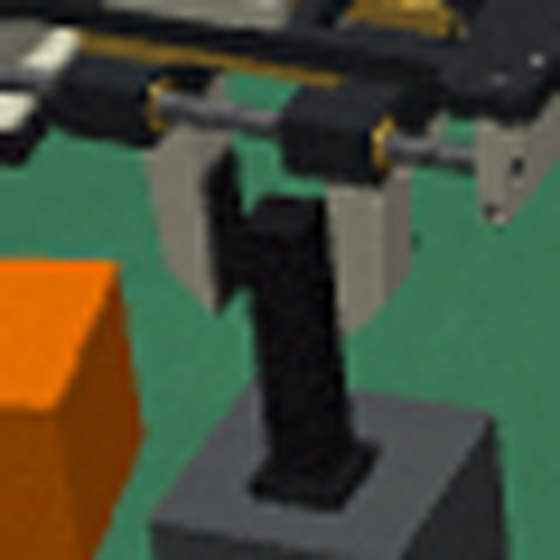

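View pics/w18.png

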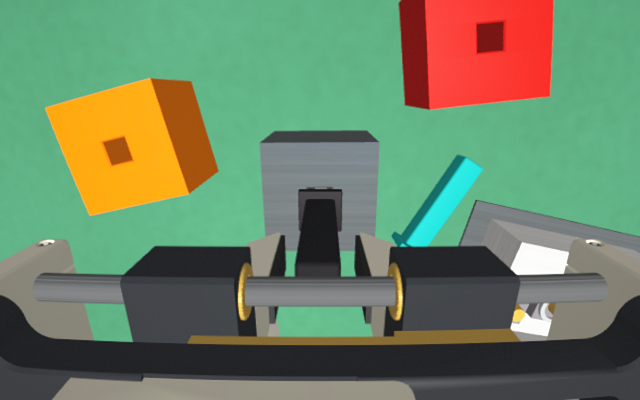

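```bash
python3 - <<'E'
from h import *
st=robot.get_state();c=robot.camera("wrist");T=Rn.from_quat(st["eef_rot"]).as_matrix()
a=c["img"][165:275,270:370];cv2.imwrite("pics/w19c.png",cv2.resize(a,(545,600),interpolation=cv2.INTER_CUBIC))
P=plane(c,(320.5,190),76,st);print(P,T.T@(P-st["ee_pos"]))
E
python3 -m creep '[1,0,0,0,0, 1,0,0,0,0, 1,0,0,0,0, 1,0,0,0,0]'
```

```text
[ 527.15513758 -269.00566451   76.        ] [ 1.54294521 35.13868059 16.80091119]
clock: 17.5
ee_pos: [543.3, -268.1, 111.4]
eef_rot: [0.475, 0.533, -0.529, -0.459]
wrist_force: [0.2, 1.6, 0.5]
width: 19.7
```

View pics/w19c.png

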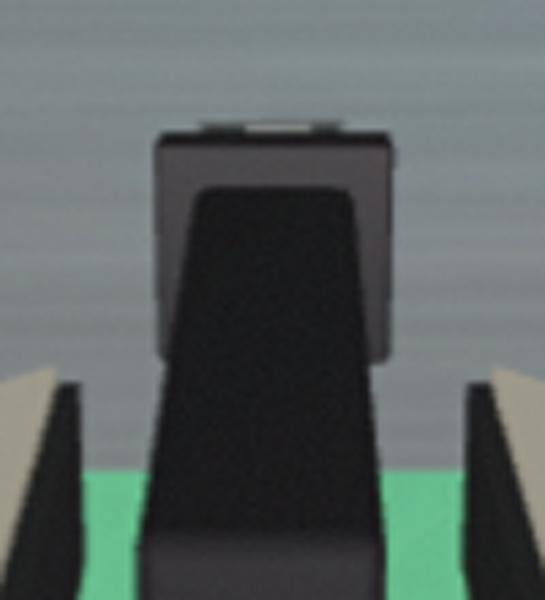

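```bash
python3 -m creep '[1,0,-0.025,0,0, 1,0,-0.035,0,0, 1,0,-0.035,0,0, 1,0.035,-0.02,-0.02,0, 1,0.035,0,-0.02,0, 1,0.035,0,-0.02,0, 1,0.035,0,-0.015,0, 1,0.01,0,-0.005,0, 1,0,0,0,0, 1,0,0,0,0]'
python3 - <<'E'
from h import *
st,c=snap("wrist","w20");print(st["width"],st["wrist_force"],st["ee_pos"],abs(st["joint_velocities"]).max())
T=Rn.from_quat(st["eef_rot"]).as_matrix();print(T.round(3))
print(proj(c,[625,-32.5,43],st))
st,c=snap("scene","s20")
cv2.imwrite("pics/s20c.png",cv2.resize(c["img"][80:250,200:420],(776,600),interpolation=cv2.INTER_CUBIC))
E
```

```text
clock: 18.5
ee_pos: [601.0, -105.4, 228.9]
eef_rot: [0.475, 0.531, -0.528, -0.462]
wrist_force: [-1.0, -0.5, -0.5]
width: 19.9
19.893840343734336 [-1.02132968 -0.54299629 -0.5060528 ] [ 601.01836297 -105.39344158  228.8673249 ] 0.005398435211190317
[[-0.122  0.017 -0.992]
 [ 0.992 -0.009 -0.122]
 [-0.011 -1.    -0.016]]
[380.79154143 193.96921808]
```

View pics/w20.png

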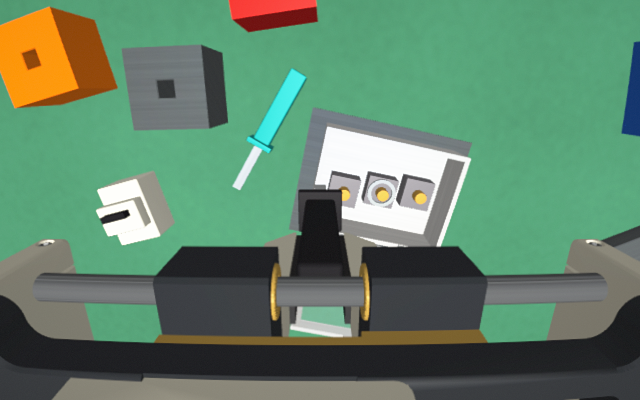

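View pics/s20c.png

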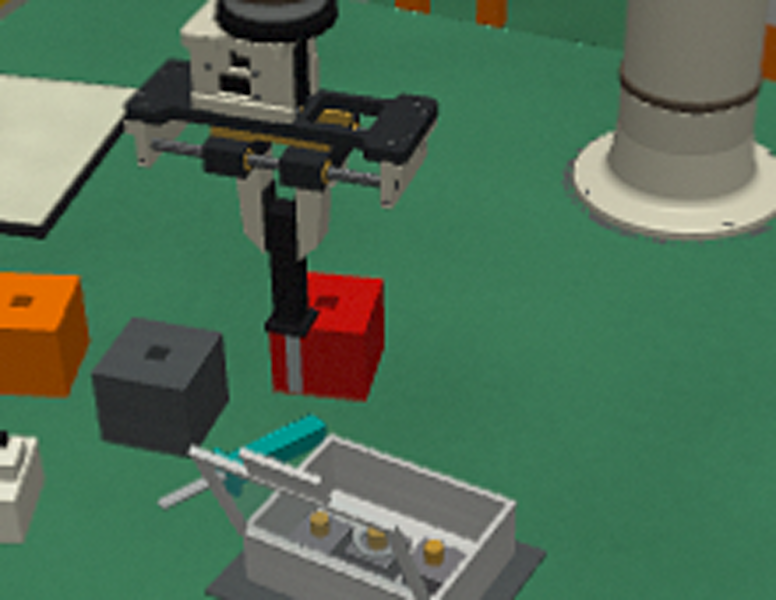

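```bash
python3 - <<'E'
from h import *
st=robot.get_state();c=robot.camera("wrist");im=c["img"]
hsv=cv2.cvtColor(im,cv2.COLOR_BGR2HSV)
m=cv2.inRange(hsv,(12,110,90),(32,255,255));m[230:]=0
n,l,s,ce=cv2.connectedComponentsWithStats(m)
for i in range(1,n):
    if s[i,4]>15: print(s[i],ce[i],plane(c,ce[i],43,st).round(1))
cv2.imwrite("pics/w21c.png",cv2.resize(im[150:240,310:460],(800,480),interpolation=cv2.INTER_CUBIC))
E
```

```text
[   0    8  119  101 9112] [53.4429324  59.51602283] [ 517.7 -408.9   43. ]
[341 187  10  14 107] [345.30841121 193.80373832] [629.8 -74.4  43. ]
[377 188  13  14 133] [382.87218045 194.30075188] [625.  -31.3  43. ]
[414 190  14  14 139] [420.08633094 196.92086331] [622.7  12.2  43. ]
```

View pics/w21c.png

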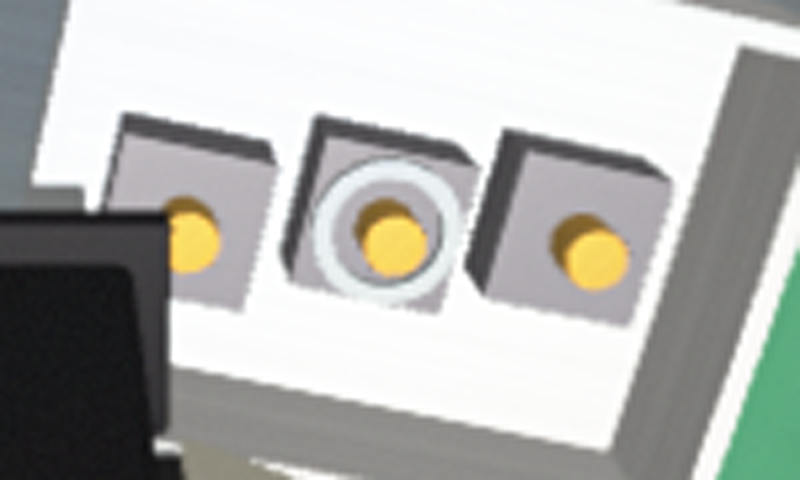

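```bash
python3 - <<'E'
from h import *
st=robot.get_state();c=robot.camera("scene");im=c["img"]
cv2.imwrite("pics/s22c.png",cv2.resize(im[125:195,250:320],(600,600),interpolation=cv2.INTER_CUBIC))
print(st["ee_pos"],proj(c,st["ee_pos"]+[-1.6,0,-101.4]),proj(c,st["ee_pos"]+[-1.6,0,-41.4]))
t=robot.camera("top");tt=t["img"]
print(proj(t,st["ee_pos"]+[-1.6,0,-101.4]),proj(t,st["ee_pos"]+[-1.6,0,-41.4]))
cv2.imwrite("pics/t22c.png",cv2.resize(tt[140:240,280:400],(720,600),interpolation=cv2.INTER_CUBIC))
E
```

```text
[ 600.7885674  -106.95586126  228.98449283] [283.6052086 190.896039 ] [282.31612112 171.66672051]
[341.81269843 185.2989855 ] [342.94572023 180.8996094 ]
```

View pics/s22c.png

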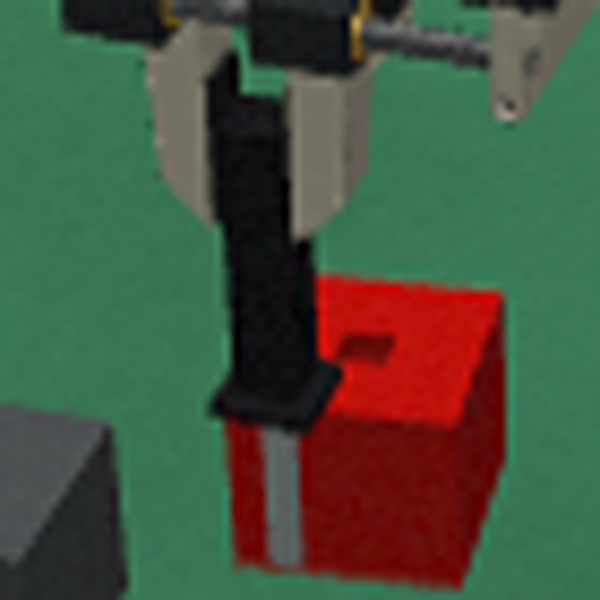

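View pics/t22c.png

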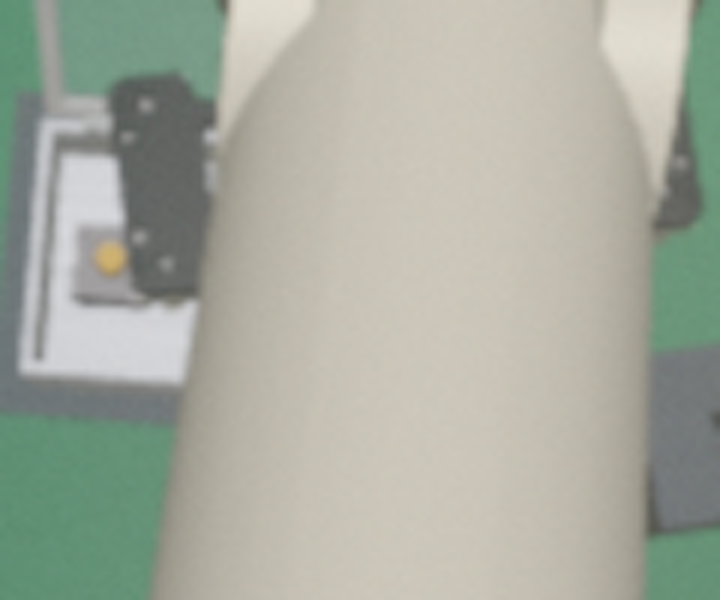

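```bash
python3 -m creep '[1,0.03,0,-0.015,0, 1,0.03,0,-0.015,0, 1,0.01,0,-0.005,0, 1,0,0.02,0,0, 1,0,0.02,0,0, 1,0,0.01,0,0, 1,0,0,0,0, 1,0,0,0,0]'
python3 - <<'E'
from h import *
st=robot.get_state();T=Rn.from_quat(st["eef_rot"]).as_matrix();print(T.round(3))
print((T.T@(np.array([627,-32,156])-st["ee_pos"])).round(1))
E
```

```text
clock: 19.55
ee_pos: [628.5, -44.2, 178.6]
eef_rot: [0.482, 0.526, -0.525, -0.465]
wrist_force: [0.0, -0.3, 0.3]
width: 19.8
[[-0.105  0.019 -0.994]
 [ 0.994 -0.015 -0.105]
 [-0.017 -1.    -0.017]]
[12.7 22.4  0.6]
```

```bash
python3 -m creep '[1,0.007,0.007,0,0, 1,0.005,0.007,0,0, 1,0,0.005,0,0, 1,0,0,0,0, 1,0,0,0,0]'
python3 - <<'E'
from h import *
st,c=snap("scene","s23");T=Rn.from_quat(st["eef_rot"]).as_matrix();print(T.round(3))
print((T.T@(np.array([627,-32,156])-st["ee_pos"])).round(1))
tip=st["ee_pos"]+[-1.6,0,-101.4];print(tip,proj(c,tip),proj(c,[625.3,-32,43]))
cv2.imwrite("pics/s23c.png",cv2.resize(c["img"][190:260,270:350],(800,700),interpolation=cv2.INTER_CUBIC)[:600])
cv2.imwrite("pics/s23d.png",cv2.resize(c["img"][80:250,200:420],(776,600),interpolation=cv2.INTER_CUBIC))
E
```

```text
clock: 20.05
ee_pos: [628.8, -32.3, 160.2]
eef_rot: [0.483, 0.527, -0.524, -0.464]
wrist_force: [-0.2, 0.4, -1.9]
width: 19.8
[[-0.104  0.022 -0.994]
 [ 0.994 -0.015 -0.104]
 [-0.017 -1.    -0.021]]
[0.6 4.2 1.8]
[627.19542991 -32.29506202  58.80436419] [305.91556516 225.81630345] [306.48802783 229.98237258]
```

View pics/s23c.png

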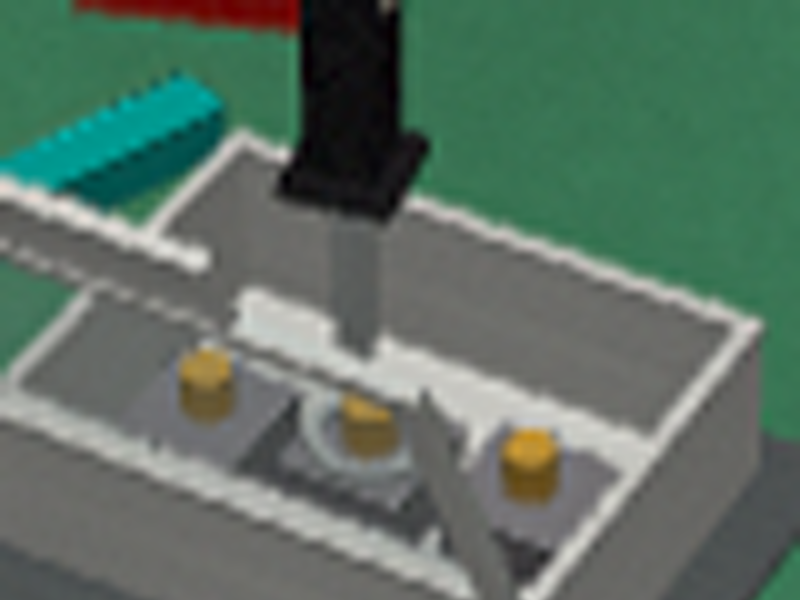

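View pics/s23d.png

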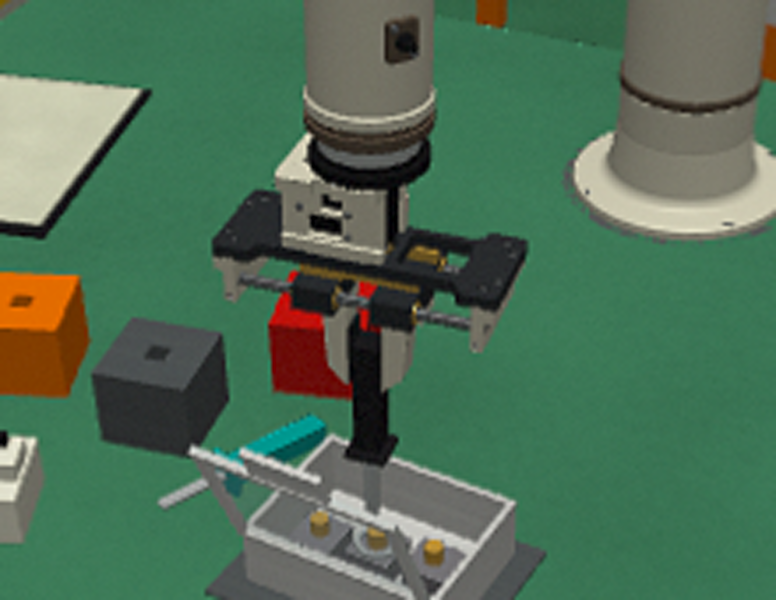

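```bash
python3 -m creep '[1,0.002,0.005,0.001,0, 1,0,0.004,0,0, 1,0,0.002,0,0, 1,0,0,0,0, 1,0,0,0,0]'
python3 - <<'E'
from h import *
st,c=snap("scene","s24");T=Rn.from_quat(st["eef_rot"]).as_matrix();print(T.round(3))
tip=st["ee_pos"]+[-1.6,0,-101.4];print(tip,proj(c,tip),proj(c,[625.3,-32,43]))
cv2.imwrite("pics/s24c.png",cv2.resize(c["img"][205:245,285:335],(800,640),interpolation=cv2.INTER_CUBIC)[:600])
f=[]
for i in range(4):
    robot.camera("top");f.append(robot.get_state()["wrist_force"])
print(np.mean(f,0))
st,c=snap("wrist","w24")
E
```

```text
clock: 20.6
ee_pos: [627.9, -30.9, 148.5]
eef_rot: [0.483, 0.527, -0.524, -0.464]
wrist_force: [-0.7, -0.2, -1.1]
width: 19.8
[[-0.103  0.023 -0.994]
 [ 0.994 -0.015 -0.104]
 [-0.018 -1.    -0.021]]
[626.31469557 -30.85700152  47.05793982] [306.68218439 229.17912613] [306.48802783 229.98237258]
[ 0.09490934 -0.21106058 -0.78295072]
```

View pics/s24c.png

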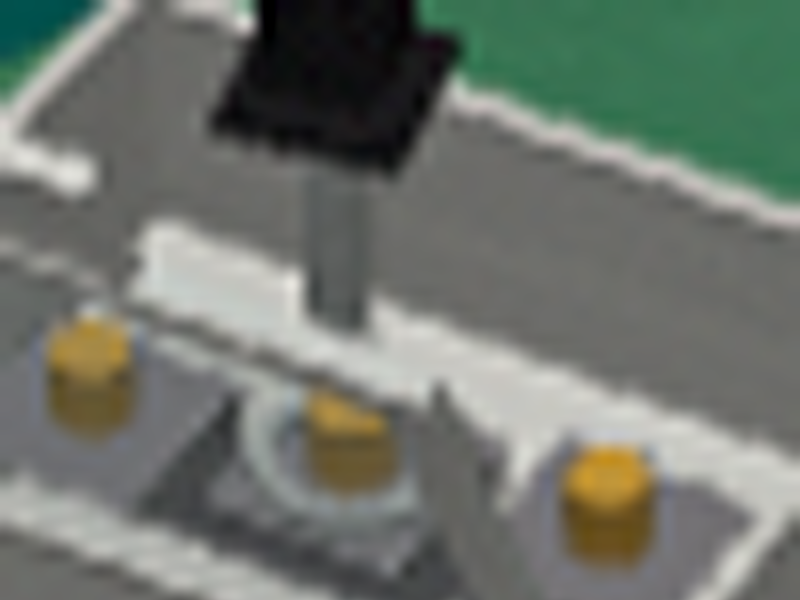

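View pics/w24.png

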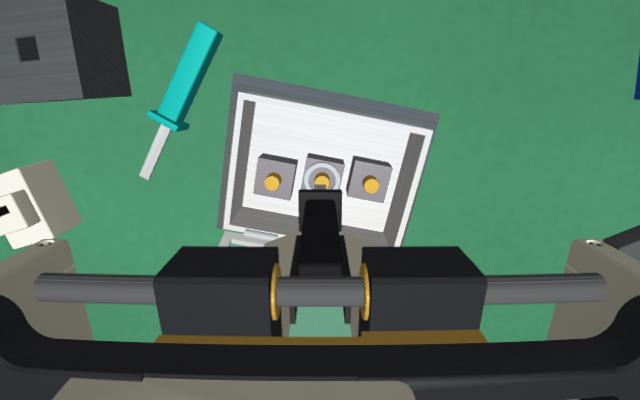

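```bash
python3 - <<'E'
from h import *
a=cv2.imread("pics/w24.png");cv2.imwrite("pics/w24c.png",cv2.resize(a[145:205,280:360],(800,600),interpolation=cv2.INTER_CUBIC))
st=robot.get_state();c=robot.camera("wrist")
tip=st["ee_pos"]+[-1.6,0,-101.4];print(tip,proj(c,tip,st),[proj(c,[625.3,-32+d,43],st) for d in (0,2)],proj(c,[627.3,-32,43],st))
E
```

```text
[626.46356998 -30.80652198  47.32957549] [320.74621824 184.14346557] [array([319.62004519, 181.42779523]), array([321.85654211, 181.66465378])] [319.38612299 183.58201936]
```

View pics/w24c.png

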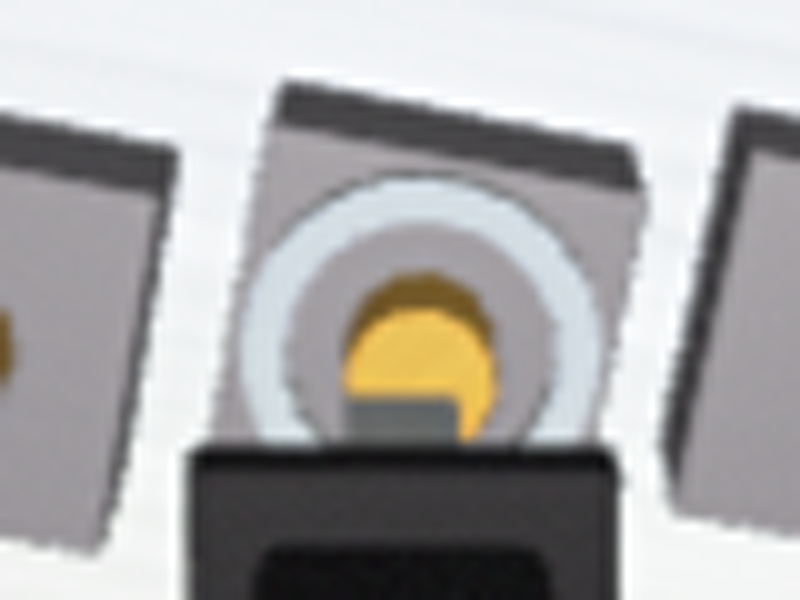

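```bash
python3 -m creep '[1,0.002,0,0.0015,0, 1,0,0,0,0, 1,0,0,0,0]'
python3 - <<'E'
from h import *
st,c=snap("wrist","w25");T=Rn.from_quat(st["eef_rot"]).as_matrix();print(st["ee_pos"])
cv2.imwrite("pics/w25c.png",cv2.resize(c["img"][145:205,280:360],(800,600),interpolation=cv2.INTER_CUBIC))
E
```

```text
clock: 21.25
ee_pos: [626.2, -28.8, 148.8]
eef_rot: [0.483, 0.527, -0.524, -0.464]
wrist_force: [-1.0, -0.2, -0.7]
width: 19.8
[626.24365455 -28.76604824 148.82156081]
```

View pics/w25c.png

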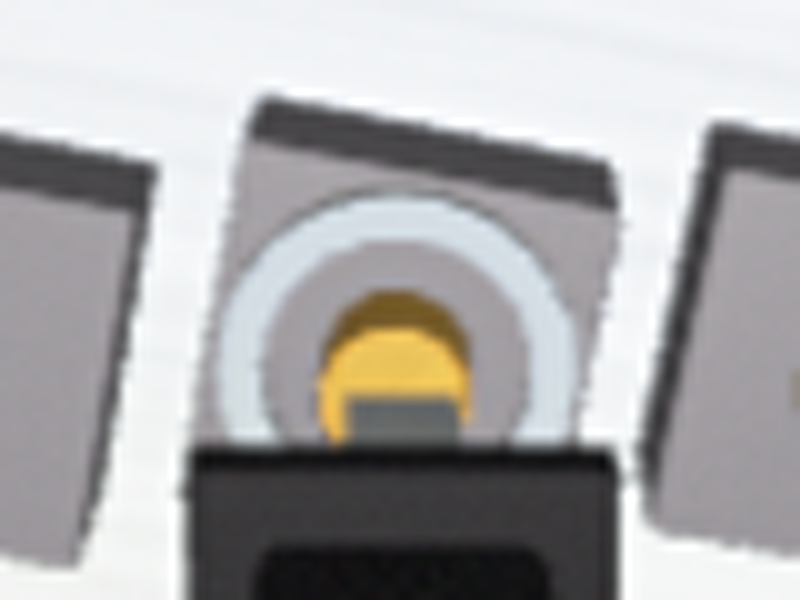

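```bash
python3 -m creep '[1,0,0.003,0,0, 1,0,0.002,0,0, 1,0,0,0,0, 1,0,0,0,0]'
python3 - <<'E'
from h import *
st,c=snap("wrist","w26");print(st["ee_pos"])
cv2.imwrite("pics/w26c.png",cv2.resize(c["img"][145:205,280:360],(800,600),interpolation=cv2.INTER_CUBIC))
f=[];p=[]
for i in range(6):
    robot.camera("top");s=robot.get_state();f.append(s["wrist_force"]);p.append(s["ee_pos"])
print(np.mean(f,0),np.mean(p,0))
E
```

```text
clock: 21.7
ee_pos: [626.6, -28.7, 143.5]
eef_rot: [0.483, 0.527, -0.524, -0.463]
wrist_force: [0.2, 0.6, -0.5]
width: 20.0
[626.63643886 -28.7221972  143.52581798]
[ 0.0674469   0.00735501 -0.17802015] [626.63136273 -28.73176021 143.61110977]
```

View pics/w26c.png

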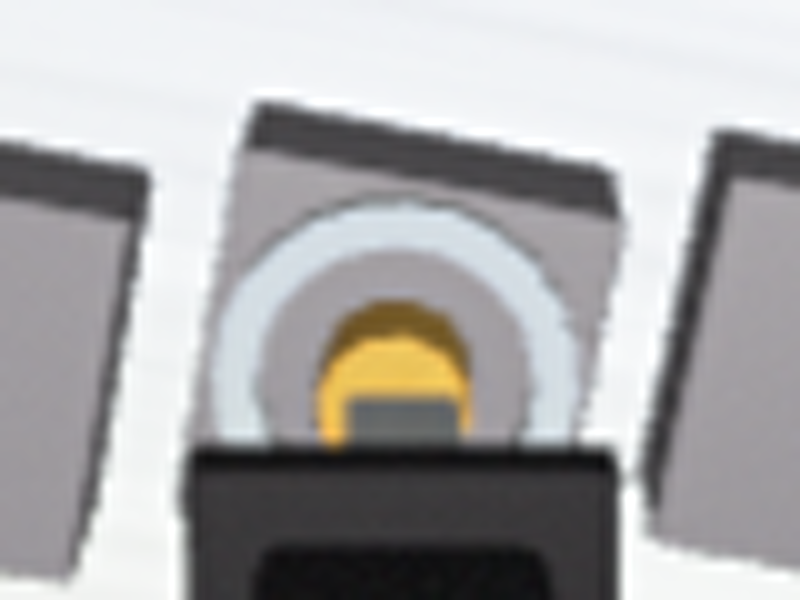

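```bash
python3 -m creep '[1,-0.0005,0.0015,0,0, 1,0,0.0015,0,0, 1,0,0.0008,0,0, 1,0,0,0,0]'
python3 - <<'E'
from h import *
st,c=snap("wrist","w27");print(st["ee_pos"])
cv2.imwrite("pics/w27c.png",cv2.resize(c["img"][145:205,280:360],(800,600),interpolation=cv2.INTER_CUBIC))
f=[];p=[]
for i in range(8):
    robot.camera("top");s=robot.get_state();f.append(s["wrist_force"]);p.append(s["ee_pos"])
print(np.mean(f,0),np.std(f,0),np.mean(p,0))
E
```

```text
clock: 22.45
ee_pos: [626.9, -29.1, 139.9]
eef_rot: [0.483, 0.527, -0.523, -0.463]
wrist_force: [-1.4, 0.2, 1.2]
width: 19.4
[626.93399139 -29.09921764 139.90163352]
[-0.44112248  0.15556856  1.26004147] [0.59271809 0.50235117 0.522803  ] [626.93362969 -29.07125367 140.0005004 ]
```

View pics/w27c.png

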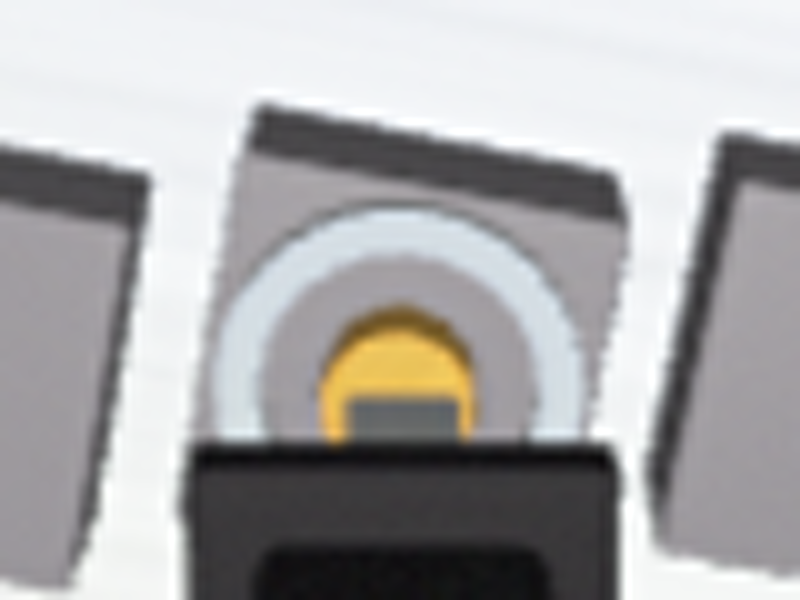

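```bash
python3 - <<'E'
from h import *
st,c=snap("scene","s28");print(st["ee_pos"],st["clock"],st["wrist_force"])
cv2.imwrite("pics/s28c.png",cv2.resize(c["img"][90:260,190:420],(800,591),interpolation=cv2.INTER_CUBIC))
E
```

```text
[626.92160593 -29.09273755 139.96773054] 22.9 [ 0.47325258 -0.00966232  1.27868634]
```

View pics/s28c.png

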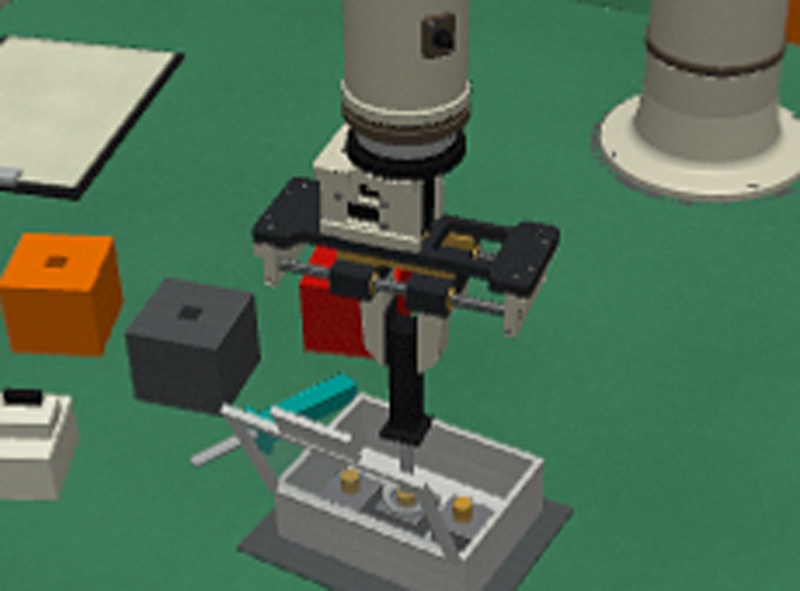

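The cover stands well past upright and the blade is upright on the ringed contact. The readings are steady, so I'm handing in.

```bash
python3 - <<'E'
from workcell import robot
print(robot.close_job())
E
```

```text
the job is handed in; nothing more can be done
None
```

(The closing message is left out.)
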